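Hold a projector prism in the light path of a bench transmission test

ROBOT

A 6-joint arm with a two-finger parallel gripper is mounted at the origin on the work surface. World frame = base frame: x ahead of the robot, y to its left, z up, the work surface at z = 0. Lengths are in m, angles in rad, forces in N, time in s.
With the tool pointing down it reaches from about 0.375 to 0.9 m from the base axis. Payload 3.1 kg.
Tool frame: the origin (TCP) lies at the very end of the fingers, on their centre line; the grasp point (between the pads) lies 19 mm behind it; z points along the fingers, y is the direction in which the jaws open and shut (so a half turn about z gives the same grasp; the last joint's range is limited). The gripper opens to 87 mm and grips with 3 to 60 N. Pads are 19 mm wide; open, the fingers measure 117 mm over their backs; the gripper's body (75 mm by 190 mm) begins 51 mm behind the grasp point.
Start: joints at [-1.433, 0.527, 1.433, -0, 1.181, -0.178], TCP at [0.194, -0.594, 0.223] pointing down, gripper open.
Joint ranges: [-3.08, 3.08], [-0.75, 2.2], [0.22, 2.44], [-1.43, 4.57], [0, 2.65], [-2.85, 2.85]. Speed limits (rad/s): [2.79, 2.79, 3.14, 3.14, 3.14, 3.14].

INTERFACE

Orientations are given as a unit quaternion [x, y, z, w].
In Python, from rig import robot gives the robot as it stands.
- The arm moves only by the tool arm_command, never from a script. Its argument "targets" is a list of rows, each a list of 5 numbers: the shift along the tool's x, y, z in cm, then the turn about the tool's z in rad, then the finger opening in cm, from 0 to 8.7. In form: [[dx, dy, dz, spin, hand], ...]. A call has 1 to 5 rows; each row is the pose to reach, as a shift and turn from the pose commanded when the call began, along the tool's axes at that moment; what a row does not reach only later rows make up. A row lasts 1/8 s, in which the tool goes at most 62.5 mm and 10.7 degrees, less where a joint would pass 70% of its speed; a pose out of reach is approached as far as the arm can. A call with a gripper value outside its range is refused whole. The fingers move at their own pace and stop on an object; "newtons" is the grip in N (left out, the last holds). Time passes only in rows, so rows that repeat a pose let the fingers close. It gives the time, the measured TCP pose, the force and the opening at its end, in the units of the state.
- robot.get_obs(): the state, without advancing time (a new reading comes with each control period).
- robot.camera(name): name is "side" or "top"; returns (picture, depth): 384x512x3 uint8, red, green, blue; 384x512 float32, m along the optical axis (not along the pixel's ray), 0 where there is no reading.
- robot.camera_model(name): a dict with "mtx" (3x3 intrinsics, pixels), "extrinsics" (4x4, takes a point from world to camera coordinates). Camera axes: x right, y up, looking along -z (the intrinsics and any distortion apply to the point x, -y, -z); pixel columns grow to the right and rows downward; lengths in m; the calibration is good to about 2 mm. A picture is of the moment at which its call begins. camera_model takes no time and is no camera call.
- robot.hand_in(): hands the job in, once; it reports no verdict.
The state is a dict: "time": time; "q": joint angles; "joint_velocities": joint speeds; "joint_torque": joint torques, N m; "position": TCP position; "tool_rot": TCP orientation; "ft_force": force on the tool from outside, world axes, zero at the start; "moment": the same for the moment, N m; "grip_width": finger opening in m.
Only numpy, scipy, OpenCV 4.12 (cv2) and the standard library are available. Lean on these libraries where they do the work, as an engineer would, in place of code of your own. Each camera call takes 0.05 s, during which the arm holds its last target.

TASK

Get the bench lamp ready by putting its battery pack in the bay on top of the lamp and pressing it fully home, flush with the lamp's top. Then pick up the projector's glass prism by its two frosted faces only, never touching the clear polished ones, and hold it up in the light path about midway between lamp lens and meter head, upright, centred on the beam and with a clear face square to it. Finish while still holding it there, steady and touching nothing else, and leave the other parts on the bench where they are.

Things in the scene. Friction and masses are not known exactly. Their poses are not given: they have to be found in the camera images.
- battery_center (a point): the lamp's battery pack, loose on the bench: a plain black plastic block with a small paper label on top, 44 mm long (its y axis) x 22 mm wide (x) x 30 mm tall (z), about 60 g; this point is its centre, 15 mm above its underside. It fits the bay either way round.
- bay_mouth (a point): centre of the battery bay's opening, level with the flat top of the grey lamp housing (64 mm along x, 80 mm along y), 133 mm above the bench; fixed during the job. The bay is a recess 47.5 mm along this frame's y and 25.5 mm along x, with a 2 mm chamfer round its mouth, 29 mm deep: the seated pack stands 1 mm above the housing's top.
- leaf (a joint): spring leaf in the middle of the bay's +x wall, 16 mm wide; a ramp from 2 to 9 mm below the mouth, then flat to 16 mm, standing 4 mm into the bay. 0 m = fully out, grows to 0.005 as it is pushed back. It clamps the pack sideways with 3 to 4 N, so the pack does not fall in of itself: pushing it down takes about 5 to 12 N, and let go half-way it stays there.
- prism_center (a point): the glass prism, a block lying loose on a 110 mm square grey pad (6 mm thick, fixed): 28 mm along its y axis between the two frosted faces (the white matt 34 x 34 mm squares with an X seam, the faces +y and -y, which stand upright), and 34 mm along x and z between the clear polished faces (+x, -x, top and bottom), about 80 g; this point is its centre, 17 mm above its underside
- prism: the same glass prism, with its origin at the centre of its underside (same axes)
- beam_mid (a point): point on the beam's axis (14 mm beam) midway between the lamp's lens front (70 mm away towards +y) and the meter head's white diffuser (70 mm away towards -y), 100 mm above the bench; y runs level along the beam, x level across it, z up. The rail below is 60 mm wide and 25 mm high; lens barrel and meter head are 46 and 56 mm across.
- rig: the fixed aluminium rail with the lamp (towards +y) and the meter head (towards -y); origin on the bench right under the beam's midpoint, y along the beam
- heatsink: bystander: finned aluminium heat sink, 50 x 40 x 28 mm, loose; origin at the centre of its underside
- fan: bystander: flat square black blower fan, 52 x 52 x 12 mm, loose; origin at the centre of its underside
- board: bystander: small green circuit board, 60 x 44 x 6 mm, loose; origin at the centre of its underside
- lens: bystander: black projection lens barrel, 52 mm across, 50 mm tall, standing, loose; origin at the centre of its underside
- screwdriver: bystander: screwdriver lying on the bench, 190 mm long along its x axis, loose
- pliers: bystander: pliers lying on the bench, about 150 mm long along their x axis, loose
- screws: bystander: shallow steel screw tray, 90 x 120 x 18 mm, loose; origin at the centre of its underside
There are look-alikes about, which are no part of the job. Leave any red look-alike of the part that bears battery_center alone.

How it is judged:
By the outcome, as a careful person would: the job done as asked, in the order asked, and still so for the second after the job is handed in, while the arm keeps its last pose, push and grip.
It also fails if it takes over 72 s, if anything falls off the work surface, if the arm or the gripper's body presses on something with over 40 N, if the wrist force passes 120 N, or if a joint passes its speed limit or range.

## Working session

There is one attempt and no reset: what is moved stays moved. The work goes in short steps, Python scripts to look and compute and a tool call to move; the robot and the scene stay as the last step left them, time stands still between calls to the robot, and variables do not carry over. Pictures are saved under pics/ and viewed, and the job is handed in when it is done.

Besides the shell and the picture viewer there is one more tool, called after "Request:" as name(argument=value, ...) on one line, values as JSON. arm_command: Moves the arm, as the interface text tells. Its arguments: {"type":"object","properties":{"targets":{"type":"array","items":{"type":"array","items":{"type":"number"}}},"newtons":{"type":"number"}},"required":["targets"]}

```bash
mkdir -p pics; ls; python3 - <<'E'
from rig import robot
import cv2,numpy as np
for n in("side","top"):
    p,d=robot.camera(n); np.savez(f"pics/{n}0.npz",p=p,d=d)
    cv2.imwrite(f"pics/{n}0.png",cv2.resize(p[:,:,::-1],(800,600),interpolation=cv2.INTER_CUBIC))
    m=robot.camera_model(n); print(n,m)
o=robot.get_obs();print(o)
E
```

```text
pics
side {'mtx': array([[459.07581629,   0.        , 260.29997934],
       [  0.        , 459.07581629, 190.34059012],
       [  0.        ,   0.        ,   1.        ]]), 'extrinsics': array([[-0.76348262, -0.64581308,  0.00444448,  0.41549076],
       [ 0.49266115, -0.57794851,  0.65058475, -0.34931399],
       [-0.41758746,  0.49889977,  0.75942065, -1.06612283],
       [ 0.        ,  0.        ,  0.        ,  1.        ]])}
top {'mtx': array([[443.62935889,   0.        , 259.29538542],
       [  0.        , 443.62935889, 187.93948094],
       [  0.        ,   0.        ,   1.        ]]), 'extrinsics': array([[ 0.01825453, -0.99963979,  0.0196737 , -0.02413946],
       [ 0.98173592,  0.02164751,  0.18901312, -0.57070799],
       [-0.18937092,  0.01586404,  0.98177746, -1.35595525],
       [ 0.        ,  0.        ,  0.        ,  1.        ]])}
{'time': 0.1, 'q': array([-1.43352559e+00,  5.28369842e-01,  1.43375927e+00,  3.58569637e-05,
        1.18140484e+00, -1.78495834e-01]), 'joint_velocities': array([-8.25981815e-04, -1.85512605e-03, -2.61044491e-03, -1.51900069e-03,
       -1.66036282e-03, -2.72314144e-06]), 'joint_torque': array([-1.19935744e-04, -4.40983629e+01, -1.77151680e+01,  6.34056260e-02,
        5.33848896e-02, -4.07481366e-05]), 'position': array([ 0.19404056, -0.59343095,  0.22167629]), 'tool_rot': array([ 9.87562910e-01,  1.57221361e-01,  3.65823574e-05, -9.70101101e-04]), 'ft_force': array([0.47679993, 0.1761062 , 0.31293595]), 'moment': array([ 0.01734851, -0.01989288, -0.01387422]), 'grip_width': 0.08687376920284581}
```

View pics/top0.png

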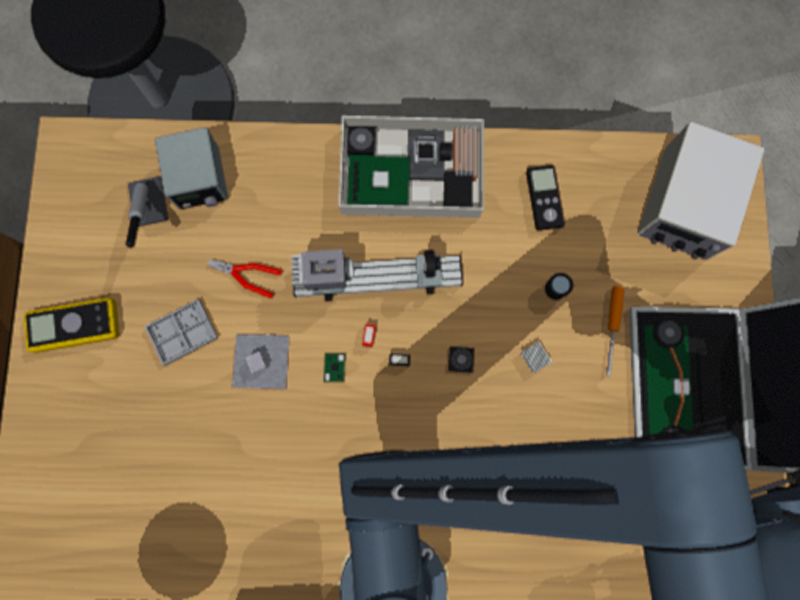

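View pics/side0.png

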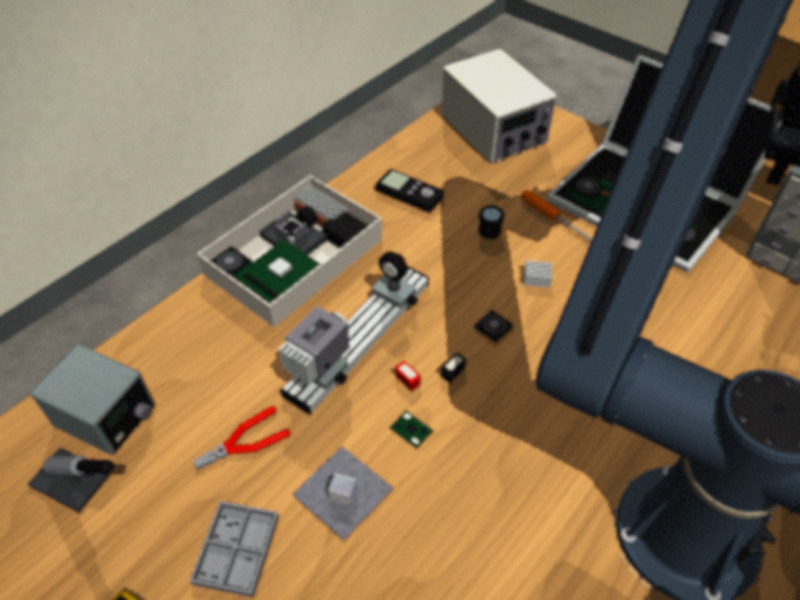

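The black labelled block at top-view (400,359), side view (453,367), fits the battery. The red block at (370,334) is the look-alike to leave. The prism is on the pad at (257,359), and the lamp with its bay is at (323,268). I'll enlarge these next.

```bash
cat > h.py <<'E'
import numpy as np,cv2
from scipy.spatial.transform import Rotation as R
def ray(m,u,v):
    K=m["mtx"];E=m["extrinsics"];d=np.array([(u-K[0,2])/K[0,0],-(v-K[1,2])/K[1,1],-1.])
    Rm=E[:3,:3];return -Rm.T@E[:3,3],Rm.T@d
def at_z(m,u,v,z):
    c,d=ray(m,u,v);return c+d*(z-c[2])/d[2]
def cloud(m,d):
    K=m["mtx"];E=m["extrinsics"];v,u=np.mgrid[:d.shape[0],:d.shape[1]]
    P=np.stack([(u-K[0,2])/K[0,0]*d,-(v-K[1,2])/K[1,1]*d,-d],-1)
    return (P-E[:3,3])@E[:3,:3]
def proj(m,X):
    K=m["mtx"];E=m["extrinsics"];p=E[:3,:3]@np.asarray(X)+E[:3,3]
    return K[0,0]*p[0]/-p[2]+K[0,2],-K[1,1]*p[1]/-p[2]+K[1,2]
E
python3 - <<'E'
import numpy as np,cv2
def crop(n,c,s,out):
    p=np.load(f"pics/{n}0.npz")["p"][:,:,::-1];u,v,w,h=c
    return cv2.resize(p[v:v+h,u:u+w],None,fx=s,fy=s,interpolation=cv2.INTER_CUBIC)
a=crop("top",(140,190,100,70),8,0)
cv2.imwrite("pics/tA.png",a[:560])
cv2.imwrite("pics/tB.png",crop("top",(180,150,125,45),6.4,0))
b=crop("top",(225,195,60,50),8,0); cv2.imwrite("pics/tC.png",b)
cv2.imwrite("pics/sA.png",crop("side",(165,155,135,100),5.9,0))
E
```

```text
(no output)
```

View pics/tA.png

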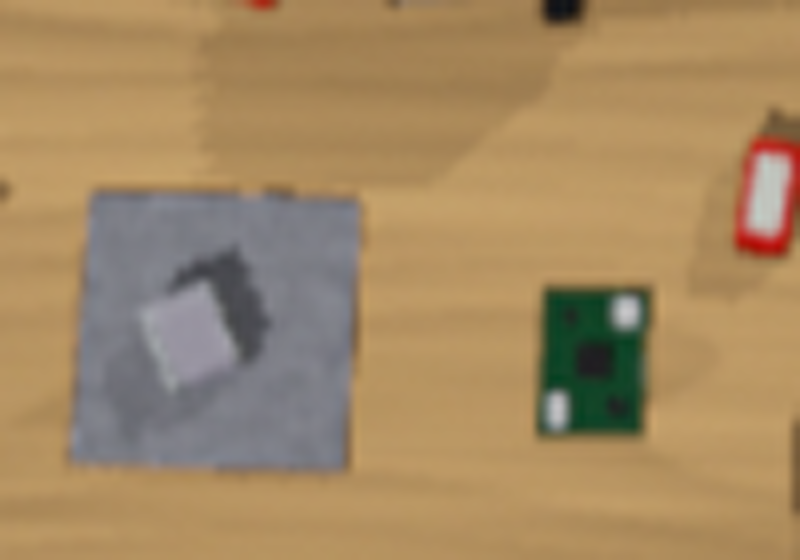

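View pics/tB.png

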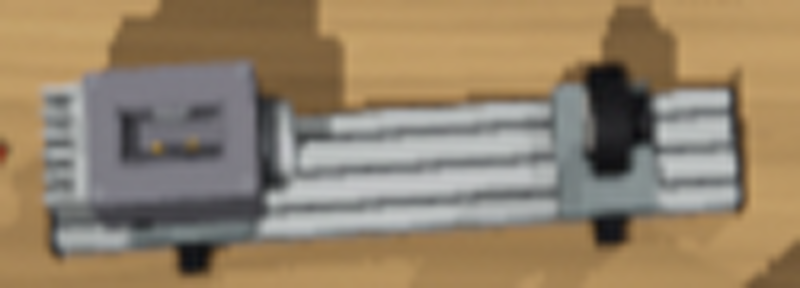

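View pics/tC.png

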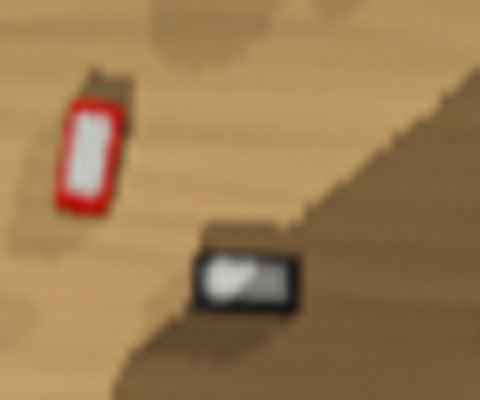

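View pics/sA.png

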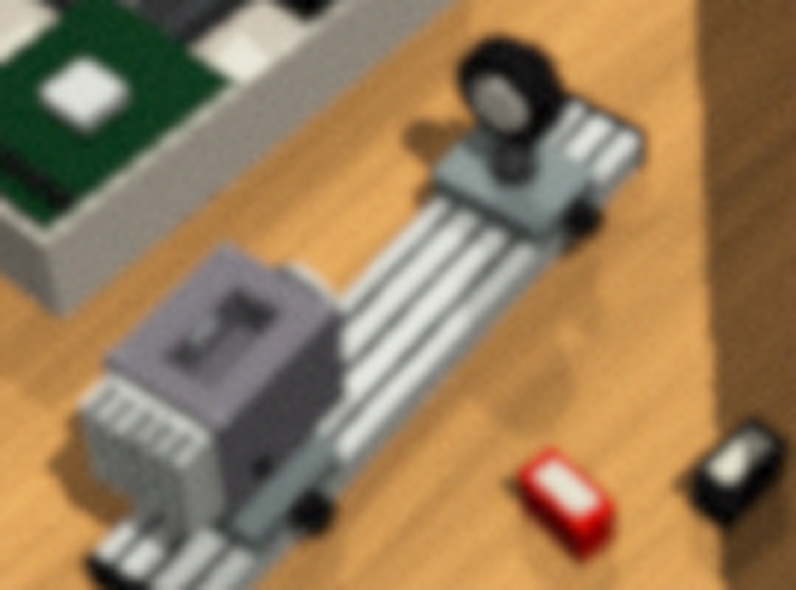

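```bash
cat > fit.py <<'E'
import numpy as np,cv2
from scipy.optimize import minimize
from scipy.ndimage import map_coordinates
from h import *
def projN(m,X):
    K=m["mtx"];E=m["extrinsics"];p=X@E[:3,:3].T+E[:3,3]
    return np.stack([K[0,0]*p[:,0]/-p[:,2]+K[0,2],-K[1,1]*p[:,1]/-p[:,2]+K[1,2]],1)
def fit(m,img,x0,lx,ly,z,edges="xXyY",h=0.002):
    im=img.astype(float)
    def pts(p,d):
        t=np.linspace(-.42,.42,25);L=[]
        a,b=lx/2+d,ly/2+d
        if "X" in edges:L.append(np.stack([a+0*t,t*ly],1))
        if "x" in edges:L.append(np.stack([-a+0*t,t*ly],1))
        if "Y" in edges:L.append(np.stack([t*lx,b+0*t],1))
        if "y" in edges:L.append(np.stack([t*lx,-b+0*t],1))
        q=np.concatenate(L);c,s=np.cos(p[2]),np.sin(p[2])
        return np.stack([p[0]+c*q[:,0]-s*q[:,1],p[1]+s*q[:,0]+c*q[:,1],z+0*q[:,0]],1)
    def samp(p,d):
        uv=projN(m,pts(p,d));return np.stack([map_coordinates(im[:,:,k],[uv[:,1],uv[:,0]],order=3) for k in range(3)],1)
    n=len(edges)
    def cost(p):
        D=(samp(p,h)-samp(p,-h)).reshape(n,25,3).mean(1)
        return -np.linalg.norm(D,axis=1).sum()
    best=None
    for dx in(-.004,0,.004):
     for dy in(-.004,0,.004):
      for da in(-.12,0,.12):
       x=np.array(x0)+[dx,dy,da]
       r=minimize(cost,x,method="Nelder-Mead",options=dict(initial_simplex=x+np.array([[0,0,0],[.003,0,0],[0,.003,0],[0,0,.1]]),xatol=1e-5,fatol=1e-3))
       if best is None or r.fun<best.fun:best=r
    return best.x,best.fun
E
cat > run0.py <<'E'
from rig import robot
from fit import *
I=lambda n:np.load(f"pics/{n}0.npz")
M={n:robot.camera_model(n) for n in("top","side")}
full=lambda u,v:((u+.5)*.64-.5,(v+.5)*.64-.5)
g={}
for name,uv,lx,ly,z,a in [("batt",(400,359),.022,.044,.030,0),("prism",(257,358),.034,.028,.040,.5),("lamp",(323,268),.064,.080,.133,.05),("bay",(323,268),.0255,.0475,.133,.05),("pad",(261,361),.11,.11,.006,0)]:
    x=at_z(M["top"],*full(*uv),z)
    for n in M:
        r,f=fit(M[n],I(n)["p"],[x[0],x[1],a],lx,ly,z)
        print(name,n,r.round(4),round(f))
for n in M:
    C=cloud(M[n],I(n)["d"]);
    s=(abs(C[...,2]-.133)<.006)&(C[...,0]>.55)&(C[...,0]<.85)&(abs(C[...,1]-.15)<.12)
    print(n,s.sum(),np.median(C[s],0),C[s].min(0),C[s].max(0))
E
python3 run0.py
```

```text
Still running in the background as job /tmp/bash_jobs.1000/bbdd3e86bcbe (pid 544). You'll get a notice when it ends.
```

```bash
kill -- -$(cat /tmp/bash_jobs.1000/bbdd3e86bcbe/pid); cat /tmp/bash_jobs.1000/bbdd3e86bcbe/stdout
sed -i 's/im=img.astype(float)/from scipy.ndimage import spline_filter\n    im=np.stack([spline_filter(img[:,:,k].astype(float)) for k in range(3)],2);im=[np.ascontiguousarray(im[:,:,k]) for k in range(3)]/; s/map_coordinates(im\[:,:,k\],\[uv\[:,1\],uv\[:,0\]\],order=3)/map_coordinates(im[k],[uv[:,1],uv[:,0]],order=3,prefilter=False)/' fit.py
time timeout 300 python3 run0.py
```

```text
batt top [ 0.4376 -0.0027 -0.0385] -355
batt side [0.4453 0.0114 0.0558] -292
prism top [0.4285 0.2867 0.4283] -246
prism side [0.4286 0.2881 0.425 ] -247
lamp top [0.6066 0.1499 0.085 ] -272
lamp side [0.6065 0.1536 0.0904] -199
bay top [0.6059 0.1495 0.0784] -241
bay side [0.6051 0.1525 0.0818] -166
pad top [ 0.4337  0.282  -0.0113] -199
pad side [ 0.4331  0.2848 -0.0102] -232
top 486 [0.60673978 0.15518985 0.1341219 ] [0.5720759  0.09361788 0.12703819] [0.64344333 0.21211144 0.13899898]
side 609 [0.60543701 0.15600495 0.13155493] [0.57146279 0.10785459 0.12702864] [0.64226497 0.2140795  0.13636689]
real	0m26.417s
user	0m25.622s
sys	0m0.290s
```

```bash
cat > r1.py <<'E'
from rig import robot
from fit import *
I=lambda n:np.load(f"pics/{n}0.npz")
M={n:robot.camera_model(n) for n in("top","side")}
for n in M:
    print(n,"prism90",fit(M[n],I(n)["p"],[.4285,.287,.4283+1.571],.034,.028,.040))
    print(n,"batt",fit(M[n],I(n)["p"],[.4376,-.0027,-.0385],.022,.044,.030))
    C=cloud(M[n],I(n)["d"])
    for nm,c,z0,z1 in(("batt",(.4376,-.0027),.024,.045),("prism",(.4285,.287),.03,.06)):
        s=(np.hypot(C[...,0]-c[0],C[...,1]-c[1])<.035)&(C[...,2]>z0)&(C[...,2]<z1)
        print(nm,s.sum(),C[s].mean(0))
def box(m,p,lx,ly,zs):
    c,s=np.cos(p[2]),np.sin(p[2]);X=[]
    for z in zs:
        for a,b in((1,1),(1,-1),(-1,-1),(-1,1)):
            X.append([p[0]+c*a*lx/2-s*b*ly/2,p[1]+s*a*lx/2+c*b*ly/2,z])
    return projN(m,np.array(X))
def ov(n,sets,c,s,out):
    im=I(n)["p"][:,:,::-1];u,v,w,h=c
    a=cv2.resize(im[v:v+h,u:u+w],None,fx=s,fy=s,interpolation=cv2.INTER_CUBIC);b=a.copy()
    for p,lx,ly,z in sets:
        q=(box(M[n],p,lx,ly,[z])-[u,v]+.5)*s
        cv2.polylines(b,[q.round().astype(int)],True,(0,255,255),1)
    cv2.imwrite(out,np.hstack([a,b]))
B=([.4376,-.0027,-.0385],.022,.044,.03)
ov("side",[B],(275,215,30,40),13,"pics/o1.png")
ov("side",[([.4286,.2881,.425],.034,.028,.04)],(200,290,40,40),10,"pics/o2.png")
ov("top",[([.4285,.2867,.428],.034,.028,.04)],(145,210,40,40),10,"pics/o3.png")
E
python3 r1.py; python3 -c "
import cv2,numpy as np
I=[cv2.imread(f'pics/o{k}.png') for k in(1,2,3)]
print([i.shape for i in I]);cv2.imwrite('pics/o23.png',np.vstack(I[1:])[:,:,:][::1]*1)
a=np.vstack(I[1:]);cv2.imwrite('pics/o23.png',cv2.resize(a,(600,600)))"
```

```text
top prism90 (array([0.4307478 , 0.28900112, 1.97389282]), np.float64(-184.49082967331486))
top batt (array([ 0.43763728, -0.00274456, -0.03849915]), np.float64(-355.46259180433225))
batt 96 [ 0.44215173 -0.00352941  0.03150433]
prism 106 [0.42896814 0.28537509 0.0410357 ]
side prism90 (array([0.43119061, 0.28899355, 1.99471956]), np.float64(-192.43314289636123))
side batt (array([0.44526128, 0.01140298, 0.05579917]), np.float64(-292.41224146366227))
batt 123 [ 0.44052215 -0.00106501  0.02890668]
prism 190 [0.42698708 0.28846597 0.03838919]
[(520, 780, 3), (400, 800, 3), (400, 800, 3)]
```

View pics/o1.png

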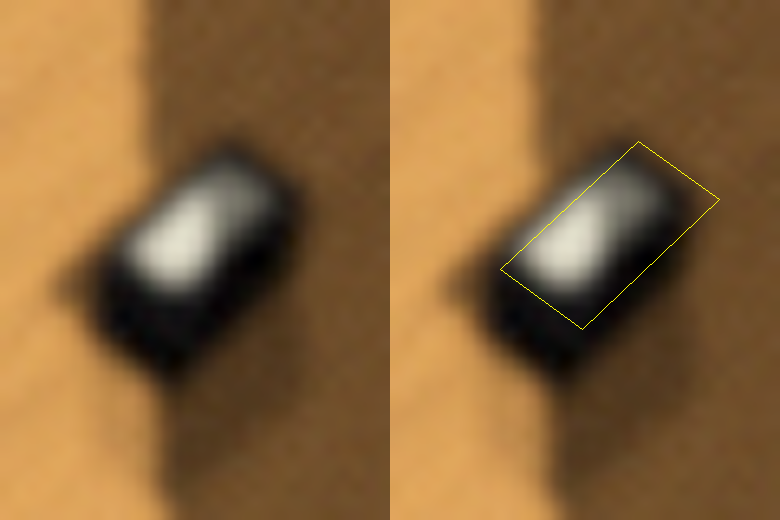

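View pics/o23.png

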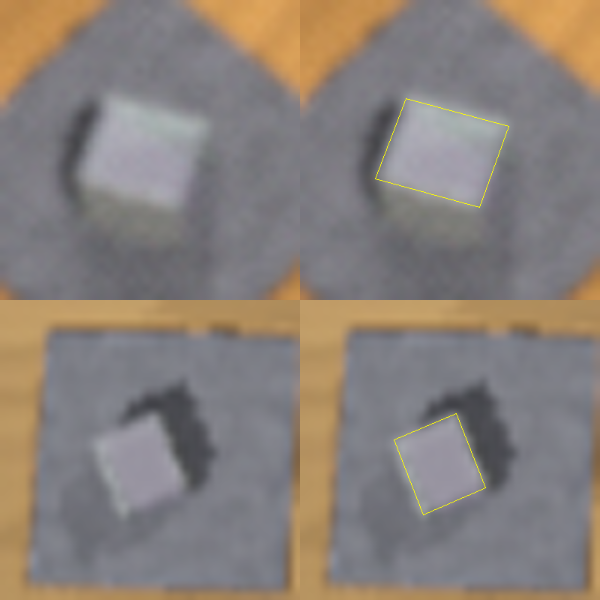

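```bash
cat > r2.py <<'E'
exec(open("r1.py").read().split("for n in M:")[0])
exec("def box"+open("r1.py").read().split("def box")[1].split("def ov")[0])
out=[]
for n,c in(("side",(202,290,30,40)),("top",(150,210,30,40))):
    p=[.4286,.2881 if n=="side" else .2867,.427]
    im=I(n)["p"][:,:,::-1];u,v,w,h=c;s=13
    a=cv2.resize(im[v:v+h,u:u+w],None,fx=s,fy=s,interpolation=cv2.INTER_CUBIC)
    a=cv2.convertScaleAbs(a,alpha=2,beta=-110)
    co,si=np.cos(p[2]),np.sin(p[2])
    for t,d in(("x",(.017,0)),("y",(0,.014)),):
      for z in(.04,.006):
        q=projN(M[n],np.array([[p[0]+co*d[0]-si*d[1],p[1]+si*d[0]+co*d[1],z]]))[0]
        q=((q-[u,v]+.5)*s).astype(int);cv2.putText(a,t+("T" if z>.01 else "b"),tuple(map(int,q)),0,.6,(0,0,255),2)
    q=((box(M[n],p,.034,.028,[.04,.006])-[u,v]+.5)*s)
    for k in q[:4]:cv2.circle(a,tuple(map(int,k)),2,(0,255,255),-1)
    for k in q[4:]:cv2.circle(a,tuple(map(int,k)),2,(0,255,0),-1)
    E=M[n]["extrinsics"];print(n,-E[:3,:3].T@E[:3,3])
    out.append(a)
cv2.imwrite("pics/lab.png",np.hstack(out))
E
python3 r2.py
```

```text
side [0.04411387 0.5983323  1.0350474 ]
top [0.30394669 0.00973457 1.43959252]
```

View pics/lab.png

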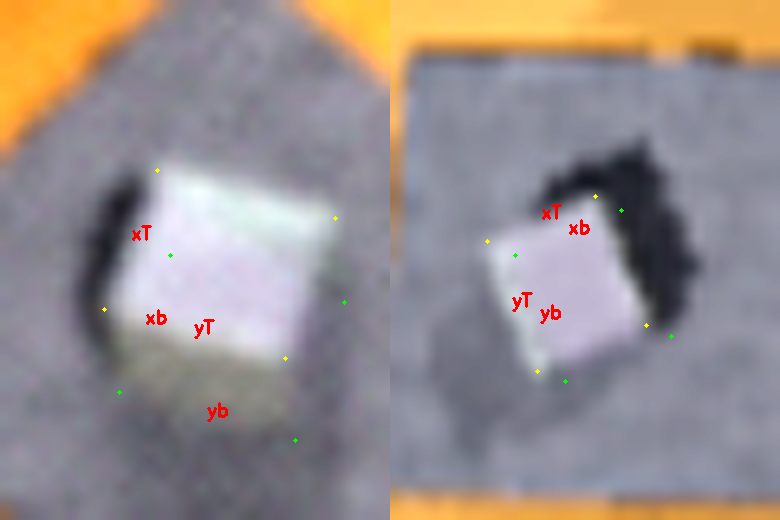

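```bash
cat > go.py <<'E'
import sys
from rig import robot
from h import *
# usage: go.py x y z jawyaw ; prints shift in tool axes (cm) and spin from measured pose
def delta(x,y,z,yaw):
    o=robot.get_obs();Rt=R.from_quat(o["tool_rot"]);
    d=Rt.inv().apply(np.array([x,y,z])-o["position"])*100
    ty=Rt.as_matrix()[:,1];cur=np.arctan2(ty[1],ty[0])
    w=(yaw-cur+np.pi)%(2*np.pi)-np.pi
    print("t",round(o["time"],3),"pos",o["position"].round(4),"jawyaw",round(cur,4),"tilt z",Rt.as_matrix()[:,2].round(4),"grip",round(o["grip_width"],4),"F",o["ft_force"].round(1),"q6",round(o["q"][5],2))
    print("shift cm",d.round(2),"dist",np.linalg.norm(d).round(1),"spin",round(-w,4),"or",round(-w+np.sign(w)*np.pi,4))
if __name__=="__main__":delta(*map(float,sys.argv[1:]))
E
python3 go.py .4376 -.001 .15 -.0385
```

```text
t 0.1 pos [ 0.194  -0.5934  0.2217] jawyaw -1.255 tilt z [-2.0e-04  1.9e-03 -1.0e+00] grip 0.0869 F [0.5 0.2 0.3] q6 -0.18
shift cm [ 41.55 -48.74   7.28] dist 64.5 spin -1.2165 or 1.925
```

Request:
arm_command(targets=[[3.8, -4.4, 0, -0.11, 6], [7.6, -8.8, 0, -0.22, 6], [11.4, -13.2, 0, -0.33, 6], [15.1, -17.7, 0, -0.44, 6], [18.9, -22.1, 0, -0.55, 6]])

```text
time: 0.72
position: [0.3054, -0.3233, 0.2223]
tool_rot: [0.907, 0.421, 0.0, -0.0]
ft_force: [0.8, -0.7, 0.2]
grip_width: 0.0605
```

```bash
python3 go.py .4376 -.001 .15 -.0385
```

```text
t 0.725 pos [ 0.3054 -0.3233  0.2223] jawyaw -0.7021 tilt z [ 0.e+00  6.e-04 -1.e+00] grip 0.0605 F [ 0.8 -0.7  0.2] q6 -0.36
shift cm [ 33.14 -10.72   7.25] dist 35.6 spin -0.6636 or 2.478
```

Request:
arm_command(targets=[[5.5, -1.8, 1.2, -0.11, 6], [11, -3.6, 2.4, -0.22, 6], [16.5, -5.4, 3.6, -0.33, 6], [22, -7.1, 4.8, -0.44, 6], [27.5, -8.9, 6, -0.55, 6]])

```text
time: 1.35
position: [0.4163, -0.0566, 0.1622]
tool_rot: [0.759, 0.651, 0.0, 0.0]
ft_force: [0.8, 0.0, 0.1]
grip_width: 0.06
```

```bash
python3 go.py .4376 -.001 .10 -.0385
```

```text
t 1.35 pos [ 0.4163 -0.0566  0.1622] jawyaw -0.1518 tilt z [ 6.e-04 -3.e-04 -1.e+00] grip 0.06 F [0.8 0.  0.1] q6 -0.25
shift cm [5.82 1.27 6.22] dist 8.6 spin -0.1133 or 3.0283
```

Request:
arm_command(targets=[[3, 0.6, 3, -0.06, 6], [5.8, 1.3, 6.2, -0.11, 6], [5.8, 1.3, 9.2, -0.11, 6], [5.8, 1.3, 9.2, -0.11, 6]])

```text
time: 1.85
position: [0.4358, -0.0021, 0.0689]
tool_rot: [0.723, 0.691, -0.001, -0.002]
ft_force: [-0.0, 0.7, 1.3]
grip_width: 0.06
```

```bash
python3 - <<'E'
from rig import robot
import cv2,numpy as np
for n in("side","top"):
    p,d=robot.camera(n); np.savez(f"pics/{n}1.npz",p=p,d=d)
    u,v=(220,140) if n=="side" else (200,170)
    cv2.imwrite(f"pics/{n}1.png",cv2.resize(p[v:v+120,u:u+130,::-1],None,fx=5,fy=5,interpolation=cv2.INTER_CUBIC))
E
python3 go.py .4376 -.001 .015 -.0385
```

```text
t 1.95 pos [ 0.4373 -0.003   0.0708] jawyaw -0.0453 tilt z [-5.e-04  1.e-04 -1.e+00] grip 0.0603 F [ 0.1 -0.8  1. ] q6 -0.22
shift cm [0.2  0.02 5.58] dist 5.6 spin -0.0068 or 3.1348
```

View pics/side1.png

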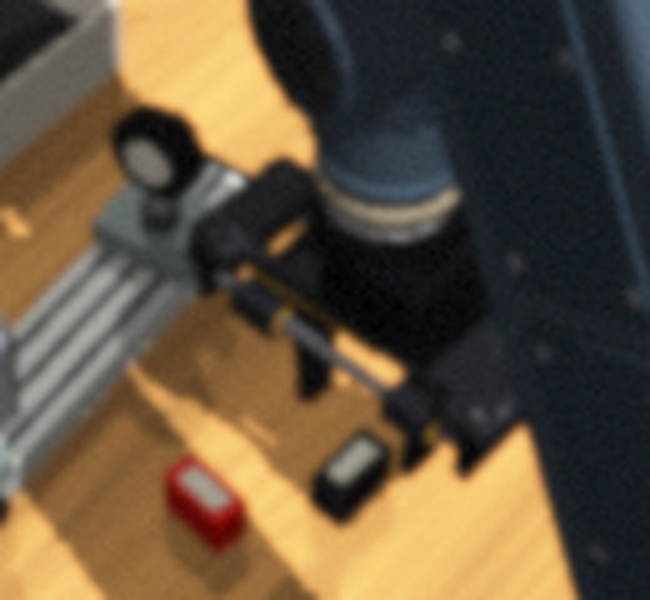

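View pics/top1.png

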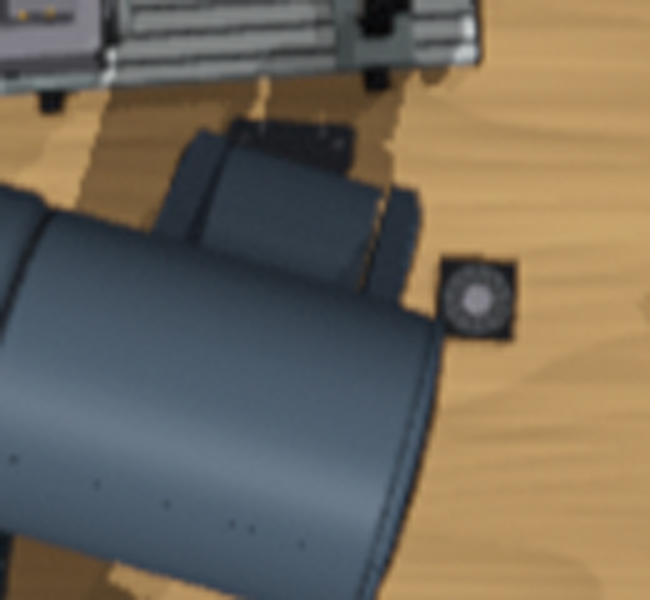

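```bash
python3 - <<'E'
from rig import robot
from fit import *
m=robot.camera_model("side")
p=np.load("pics/side1.npz")["p"]
for x0 in([.4376,-.001,-.04],[.438,-.006,-.04]): print(fit(m,p,x0,.022,.044,.03))
print(projN(m,np.array([[.4373,-.003,.0708],[.4373+.03,-.003,.0708],[.4373-.03,-.003,.0708]])))
r=fit(m,p,[.4376,-.001,-.04],.022,.044,.03)[0]
from h import *
c,s=np.cos(r[2]),np.sin(r[2])
X=lambda r:np.array([[r[0]+c*a*.011-s*b*.022,r[1]+s*a*.011+c*b*.022,z] for z in(.03,0) for a,b in((1,1),(1,-1),(-1,-1),(-1,1))])
u,v,w,h=275,195,60,55
k=10;a=cv2.resize(p[v:v+h,u:u+w,::-1],None,fx=k,fy=k,interpolation=cv2.INTER_CUBIC)
q=((projN(m,X(r))-[u,v]+.5)*k).round().astype(int)
cv2.polylines(a,[q[:4]],True,(0,255,255),1);cv2.polylines(a,[q[4:]],True,(0,255,0),1)
for x in ([.4373+.03,-.003,.0708],[.4373-.03,-.003,.0708]):
    t=((projN(m,np.array([x]))[0]-[u,v]+.5)*k).astype(int);cv2.circle(a,tuple(map(int,t)),4,(255,0,255),-1)
cv2.imwrite("pics/o4.png",a)
E
```

```text
(array([ 0.42859558,  0.01287646, -0.2878155 ]), np.float64(-308.50831683192547))
(array([ 0.44335496, -0.01105285, -0.13775427]), np.float64(-215.8450718175901))
[[292.48112597 223.36820591]
 [283.45041854 217.41380171]
 [301.7029473  229.44862122]]
```

View pics/o4.png

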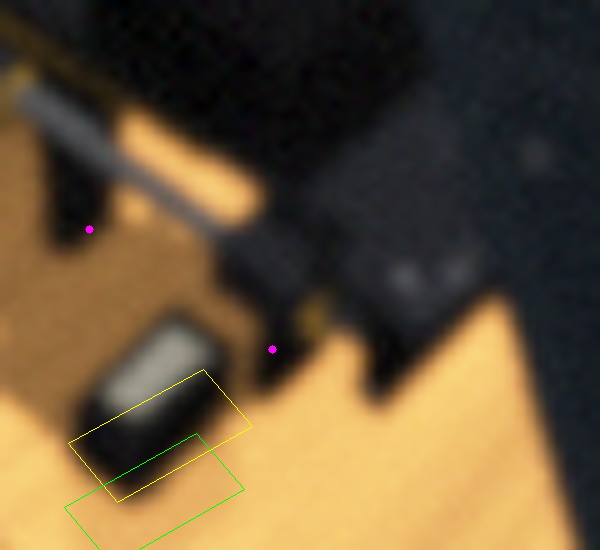

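```bash
cat > sil.py <<'E'
from fit import *
def sil(m,mask,win,x0,lx,ly,z0,z1):
    u,v,w,h=win;k=8
    M=mask[v:v+h,u:u+w].astype(float)
    def cost(r):
        c,s=np.cos(r[2]),np.sin(r[2])
        X=np.array([[r[0]+c*a*lx/2-s*b*ly/2,r[1]+s*a*lx/2+c*b*ly/2,z] for z in(z0,z1) for a,b in((1,1),(1,-1),(-1,-1),(-1,1))])
        q=(projN(m,X)-[u,v]+.5)*k-.5
        hl=cv2.convexHull((q*16).astype(np.int32))
        A=np.zeros((h*k,w*k),np.uint8);cv2.fillPoly(A,[hl],255,shift=4)
        a=cv2.resize(A,(w,h),interpolation=cv2.INTER_AREA)/255.
        a=cv2.GaussianBlur(a,(0,0),.6)
        return ((a-M)**2).sum()
    x=np.array(x0)
    for _ in range(3):
        r=minimize(cost,x,method="Nelder-Mead",options=dict(initial_simplex=x+np.array([[0,0,0],[.004,0,0],[0,.004,0],[0,0,.1]]),xatol=1e-5,fatol=1e-4));x=r.x
    return r.x,r.fun
E
python3 - <<'E'
from rig import robot
from sil import *
for n,f,win,ex in(("side",1,(278,222,26,26),0),("side",0,(275,215,30,40),0),("top",0,(243,217,26,26),0)):
    m=robot.camera_model(n);p=np.load(f"pics/{n}{f}.npz")["p"].astype(float)
    sat=(p.max(2)-p.min(2))
    # wood saturated; battery/label gray ; soft mask
    mk=np.clip((45-sat)/30+.5,0,1)
    if f==1: mk[:, 300:]*= (np.arange(384)[:,None]>0)*1
    u,v,w,h=win;cv2.imwrite(f"pics/mk{n}{f}.png",cv2.resize((mk[v:v+h,u:u+w]*255).astype(np.uint8),None,fx=10,fy=10))
    print(n,f,sil(m,mk,win,[.4376,-.001,-.04],.022,.044,0,.03))
E
python3 -c "
import cv2,numpy as np
L=[cv2.imread('pics/mk%s.png'%k) for k in('side1','side0','top0')]
cv2.imwrite('pics/mks.png',np.hstack([cv2.resize(i,(260,300)) for i in L]))"
```

```text
side 1 (array([ 0.4424663 , -0.00411939,  0.03276173]), np.float64(65.94441106064684))
side 0 (array([ 0.44125684, -0.00315544,  0.02098172]), np.float64(10.546193927067172))
top 0 (array([ 0.44051127, -0.00335308, -0.01206145]), np.float64(9.777850356331466))
```

View pics/mks.png

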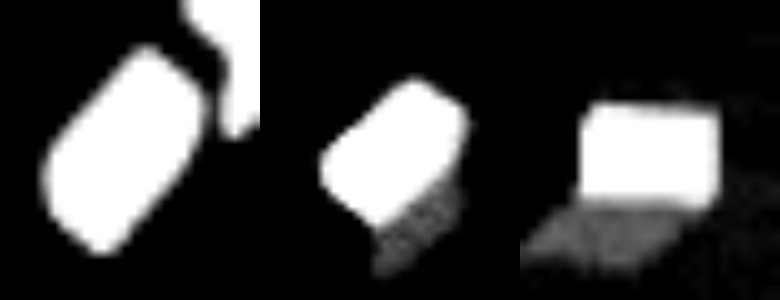

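```bash
python3 - <<'E'
from rig import robot
from sil import *
for n,f,win in(("side",1,(278,222,26,26)),("side",0,(275,215,30,40)),("top",0,(243,217,26,26))):
    m=robot.camera_model(n);p=np.load(f"pics/{n}{f}.npz")["p"].astype(float)
    sat=(p.max(2)-p.min(2));
    for th in(24,32):
        mk=np.clip((th-sat)/24+.5,0,1)
        if f==1:
            b=(mk>.2).astype(np.uint8);u,v,w,h=win
            k,L=cv2.connectedComponents(b[v:v+h,u:u+w]);l=L[13,11];mk[v:v+h,u:u+w]*=cv2.dilate((L==l).astype(np.uint8),np.ones((3,3)))
        print(n,f,th,sil(m,mk,win,[.44,-.002,-.0],.022,.044,0,.03))
E
```

```text
side 1 24 (array([ 0.44301592, -0.00382558,  0.1614251 ]), np.float64(38.34794375637729))
side 1 32 (array([ 0.44234876, -0.00363816,  0.14885125]), np.float64(29.801600435738642))
side 0 24 (array([ 0.44191702, -0.00356312,  0.11169642]), np.float64(28.597640438081182))
side 0 32 (array([ 0.44162214, -0.00236496,  0.07608914]), np.float64(13.890679193315108))
top 0 24 (array([ 0.44070013, -0.00222311,  0.00566337]), np.float64(8.866386930020905))
top 0 32 (array([ 0.44079458, -0.0028422 , -0.0162125 ]), np.float64(4.004437281322706))
```

```bash
python3 go.py .441 -.003 .0145 -.03
```

```text
t 1.95 pos [ 0.4373 -0.003   0.0708] jawyaw -0.0453 tilt z [-5.e-04  1.e-04 -1.e+00] grip 0.0603 F [ 0.1 -0.8  1. ] q6 -0.22
shift cm [0.02 0.37 5.63] dist 5.6 spin -0.0153 or 3.1263
```

Request:
arm_command(targets=[[0, 0.4, 2, -0.015, 6], [0, 0.4, 4, -0.015, 6], [0, 0.4, 5.6, -0.015, 6], [0, 0.4, 5.6, -0.015, 5], [0, 0.4, 5.6, -0.015, 4]], newtons=25)

```text
time: 2.58
position: [0.4422, -0.0035, 0.0157]
tool_rot: [0.718, 0.696, 0.001, 0.001]
ft_force: [0.1, -0.6, 0.9]
grip_width: 0.0471
```

Request:
arm_command(targets=[[0, 0, 0, 0, 3], [0, 0, 0, 0, 2], [0, 0, 0, 0, 1.5], [0, 0, 0, 0, 1.5], [0, 0, 0, 0, 1.5]], newtons=25)

```text
time: 3.2
position: [0.4417, -0.0031, 0.0149]
tool_rot: [0.718, 0.696, 0.0, 0.0]
ft_force: [0.0, 0.2, 6.1]
grip_width: 0.0216
```

```bash
python3 go.py .441 -.003 .0145 -.03
```

```text
t 3.2 pos [ 0.4417 -0.0031  0.0149] jawyaw -0.0299 tilt z [ 1.e-03 -2.e-04 -1.e+00] grip 0.0216 F [0.  0.2 6.1] q6 -0.23
shift cm [ 0.01 -0.07  0.04] dist 0.1 spin 0.0001 or -3.1415
```

Request:
arm_command(targets=[[0, 0, -4, 0, 1.5], [0, 0, -9, 0, 1.5], [0, 0, -14, 0, 1.5], [0, 0, -17, 0, 1.5], [0, 0, -17, 0, 1.5]])

```text
time: 3.82
position: [0.4426, -0.0033, 0.1864]
tool_rot: [0.718, 0.697, 0.001, 0.002]
ft_force: [0.5, -0.4, -1.0]
grip_width: 0.022
```

```bash
python3 go.py .6045 .151 .172 .084
```

```text
t 3.825 pos [ 0.4426 -0.0033  0.1864] jawyaw -0.0297 tilt z [ 0.0051 -0.0014 -1.    ] grip 0.022 F [ 0.5 -0.4 -1. ] q6 -0.23
shift cm [15.9  15.72  1.51] dist 22.4 spin -0.1137 or 3.0279
```

Request:
arm_command(targets=[[3.5, 3.5, 0, -0.03, 1.5], [7.5, 7.5, 0, -0.06, 1.5], [11.5, 11.5, 0, -0.09, 1.5], [14.5, 14.4, 0.5, -0.11, 1.5], [15.9, 15.7, 1.2, -0.114, 1.5]])

```text
time: 4.45
position: [0.6033, 0.1526, 0.1701]
tool_rot: [0.676, 0.737, -0.001, -0.001]
ft_force: [0.1, -0.8, 0.0]
grip_width: 0.0214
```

Request:
arm_command(targets=[[0, 0, 0, 0, 1.5], [0, 0, 0, 0, 1.5]])

```text
time: 4.7
position: [0.6013, 0.1501, 0.1716]
tool_rot: [0.677, 0.736, -0.001, -0.001]
ft_force: [-0.6, 0.1, -1.1]
grip_width: 0.0216
```

```bash
python3 - <<'E'
from rig import robot
import cv2,numpy as np
for n in("side","top"):
    p,d=robot.camera(n); np.savez(f"pics/{n}2.npz",p=p,d=d)
    u,v=(150,130) if n=="side" else (150,120)
    cv2.imwrite(f"pics/{n}2.png",cv2.resize(p[v:v+120,u:u+130,::-1],None,fx=5,fy=5,interpolation=cv2.INTER_CUBIC))
E
python3 go.py .6045 .151 .172 .084
```

```text
t 4.8 pos [0.602  0.15   0.1726] jawyaw 0.0827 tilt z [-1.3e-03 -4.0e-04 -1.0e+00] grip 0.0218 F [ 0.1 -0.3 -0.4] q6 -0.02
shift cm [0.08 0.26 0.06] dist 0.3 spin -0.0013 or 3.1403
```

View pics/side2.png

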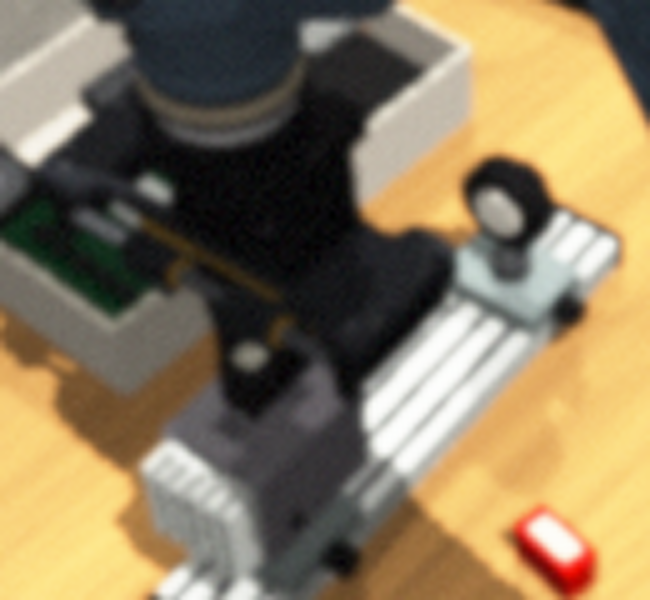

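View pics/top2.png

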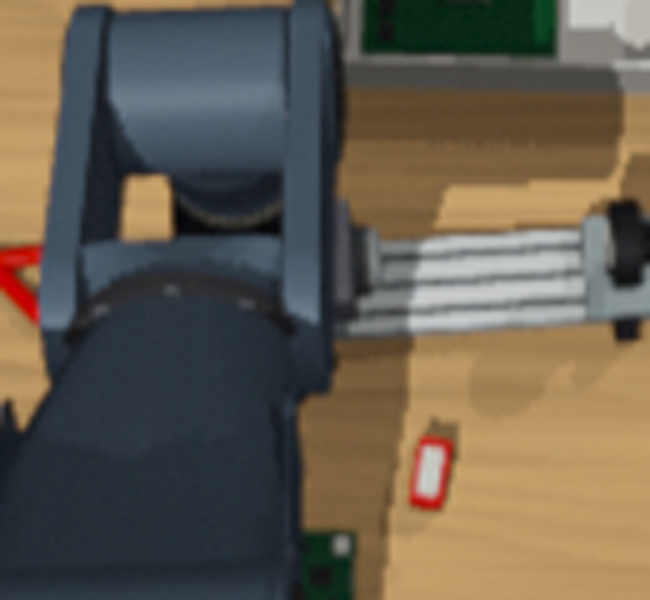

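```bash
python3 - <<'E'
from rig import robot
from sil import *
m=robot.camera_model("side");p=np.load("pics/side2.npz")["p"]
u,v,w,h=180,188,50,55;k=14
a=cv2.resize(p[v:v+h,u:u+w,::-1],None,fx=k,fy=k,interpolation=cv2.INTER_CUBIC)
a=cv2.convertScaleAbs(a,alpha=1.6,beta=0)
raw=a.copy()
def box(r,lx,ly,zs,col):
    c,s=np.cos(r[2]),np.sin(r[2])
    for z in zs:
        X=np.array([[r[0]+c*e*lx/2-s*b*ly/2,r[1]+s*e*lx/2+c*b*ly/2,z] for e,b in((1,1),(1,-1),(-1,-1),(-1,1))])
        q=((projN(m,X)-[u,v]+.5)*k).round().astype(int);cv2.polylines(a,[q],True,col,1)
box([.602,.150,.083],.022,.044,[.1726+.015,.1726-.015],(0,255,255))
box([.6055,.153,.084],.0255,.0475,[.133],(255,0,255))
box([.6065,.1536,.084],.064,.080,[.133],(0,255,0))
cv2.imwrite("pics/o5.png",a[:,:]);cv2.imwrite("pics/o5r.png",raw)
E
```

```text
(no output)
```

View pics/o5.png

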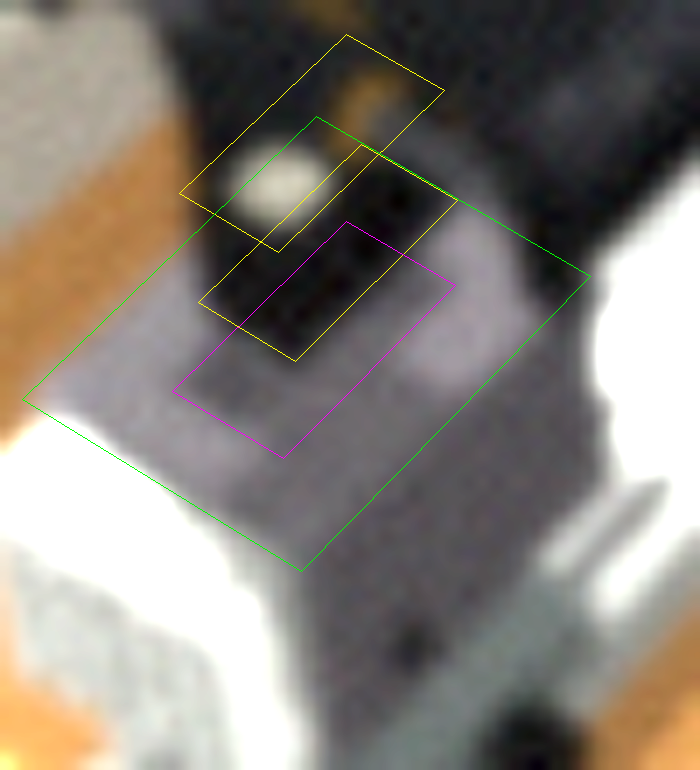

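View pics/o5r.png

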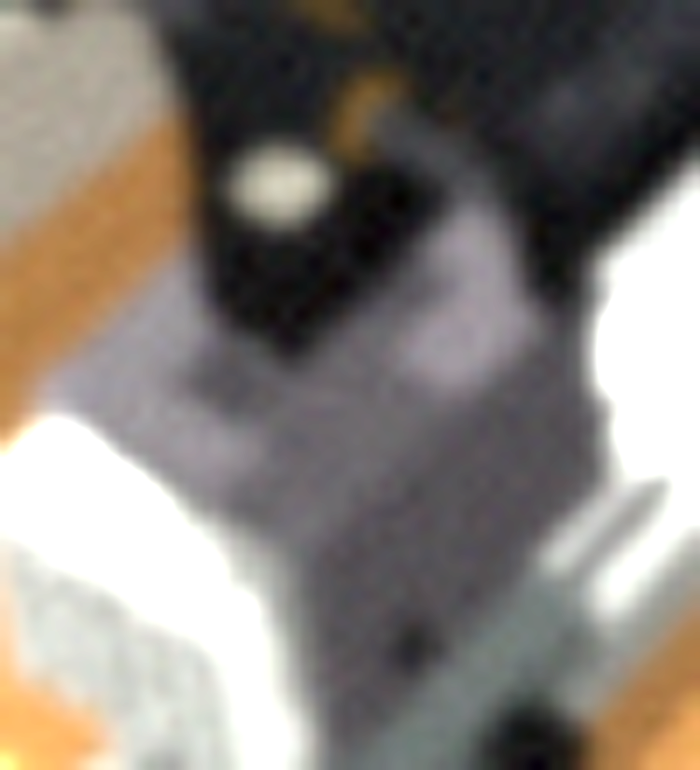

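Request:
arm_command(targets=[[0.2, 0.3, 1, 0, 1.5], [0.2, 0.3, 1.9, 0, 1.5], [0.2, 0.3, 1.9, 0, 1.5], [0.2, 0.3, 1.9, 0, 1.5]], newtons=35)

```text
time: 5.3
position: [0.6059, 0.1534, 0.1534]
tool_rot: [0.677, 0.736, -0.0, -0.0]
ft_force: [0.5, -0.4, -0.4]
grip_width: 0.0215
```

```bash
cat > v3.py <<'E'
from rig import robot
from sil import *
import sys
k0=sys.argv[1]
m=robot.camera_model("side");p,d=robot.camera("side");o=robot.get_obs()
np.savez(f"pics/side{k0}.npz",p=p,d=d)
u,v,w,h=180,188,50,50;k=11
a=cv2.resize(p[v:v+h,u:u+w,::-1],None,fx=k,fy=k,interpolation=cv2.INTER_CUBIC)
a=cv2.convertScaleAbs(a,alpha=1.8,beta=0)
raw=a.copy()
def box(r,lx,ly,zs,col):
    c,s=np.cos(r[2]),np.sin(r[2])
    for z in zs:
        X=np.array([[r[0]+c*e*lx/2-s*b*ly/2,r[1]+s*e*lx/2+c*b*ly/2,z] for e,b in((1,1),(1,-1),(-1,-1),(-1,1))])
        q=((projN(m,X)-[u,v]+.5)*k).round().astype(int);cv2.polylines(a,[q],True,col,1)
P=o["position"]
box([P[0],P[1],.083],.022,.044,[P[2]-.015],(0,255,255))
box([.6055,.153,.084],.0255,.0475,[.133],(255,0,255))
cv2.imwrite(f"pics/w{k0}.png",cv2.resize(np.hstack([raw,a]),(800,400)))
E
python3 v3.py 3; python3 go.py .605 .152 .152 .084
```

```text
t 5.35 pos [0.606  0.1534 0.1536] jawyaw 0.084 tilt z [ 2.e-04 -0.e+00 -1.e+00] grip 0.0217 F [ 0.1  0.2 -0.4] q6 -0.01
shift cm [-0.13 -0.11  0.16] dist 0.2 spin 0.0 or -3.1416
```

View pics/w3.png

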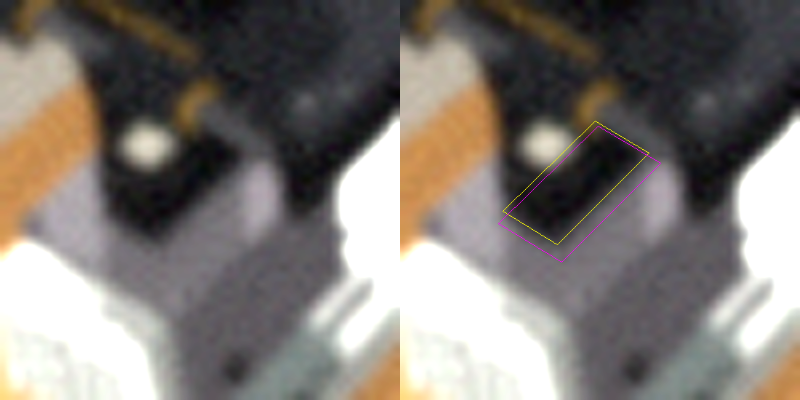

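Request:
arm_command(targets=[[-0.05, -0.05, 0.3, 0, 1.5], [-0.05, -0.05, 0.5, 0, 1.5], [-0.05, -0.05, 0.7, 0, 1.5], [-0.05, -0.05, 0.8, 0, 1.5]])

```text
time: 5.85
position: [0.6055, 0.1528, 0.1477]
tool_rot: [0.677, 0.736, 0.0, 0.0]
ft_force: [-3.9, -1.6, 15.1]
grip_width: 0.022
```

```bash
python3 v3.py 4; python3 go.py .605 .152 .152 .084
```

```text
t 5.9 pos [0.6055 0.1528 0.1478] jawyaw 0.0843 tilt z [ 6.e-04 -2.e-04 -1.e+00] grip 0.0219 F [-3.3 -1.6 10.3] q6 -0.02
shift cm [-0.08 -0.05 -0.42] dist 0.4 spin 0.0003 or -3.1413
```

View pics/w4.png

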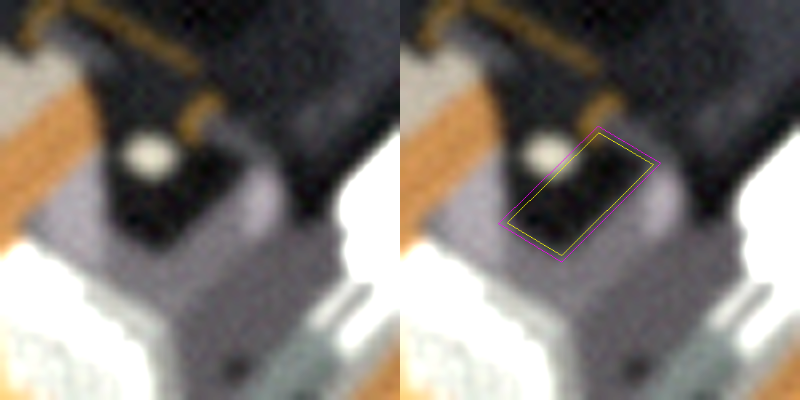

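Request:
arm_command(targets=[[0, 0, -0.15, 0, 1.5], [-0.1, -0.1, -0.15, 0, 1.5], [-0.1, -0.1, 0, 0, 1.5], [-0.1, -0.1, 0.1, 0, 1.5]])

```text
time: 6.4
position: [0.6056, 0.1526, 0.1476]
tool_rot: [0.677, 0.736, 0.002, 0.001]
ft_force: [-4.2, 1.8, 20.3]
grip_width: 0.0216
```

Request:
arm_command(targets=[[0, 0, -0.5, 0, 1.5], [0, 0, -0.5, 0, 1.5], [0, 0, -0.5, 0, 1.5]])

```text
time: 6.78
position: [0.604, 0.1516, 0.1486]
tool_rot: [0.677, 0.736, -0.001, -0.0]
ft_force: [-0.4, 0.6, -0.4]
grip_width: 0.0218
```

```bash
python3 go.py .6035 .151 .148 .084
```

```text
t 6.775 pos [0.604  0.1516 0.1486] jawyaw 0.0839 tilt z [-1.6e-03 -3.0e-04 -1.0e+00] grip 0.0218 F [-0.4  0.6 -0.4] q6 -0.02
shift cm [-0.05 -0.06  0.06] dist 0.1 spin -0.0001 or 3.1415
```

Request:
arm_command(targets=[[0, 0, 0.2, 0, 1.5], [0, 0, 0.3, 0, 1.5], [0, 0, 0.4, 0, 1.5]])

```text
time: 7.15
position: [0.6044, 0.1516, 0.1478]
tool_rot: [0.677, 0.736, -0.0, 0.0]
ft_force: [-4.8, -0.5, 17.3]
grip_width: 0.0214
```

```bash
python3 -c "
from rig import robot
o=robot.get_obs();print(o['ft_force'],o['moment'],o['position'],o['grip_width'])"
```

```text
[-4.84576434 -0.46863821 17.32988531] [-0.17257974  1.03055481  0.02308989] [0.60439079 0.15161609 0.14778127] 0.021386095424548477
```

Request:
arm_command(targets=[[0, 0, -0.4, 0, 1.5], [0, 0, -0.4, 0, 1.5]])

```text
time: 7.4
position: [0.6046, 0.1517, 0.1493]
tool_rot: [0.677, 0.736, 0.0, 0.0]
ft_force: [0.1, 0.1, -0.9]
grip_width: 0.0221
```

```bash
python3 -c "
from rig import robot
o=robot.get_obs();print(o['ft_force'],o['moment'],o['position'],o['grip_width'])"; python3 v3.py 5; python3 - <<'E'
import numpy as np,cv2
p=np.load("pics/side0.npz")["p"];u,v,w,h=180,195,50,50
a=cv2.resize(p[v:v+h,u:u+w,::-1],None,fx=12,fy=12,interpolation=cv2.INTER_CUBIC)
cv2.imwrite("pics/bays.png",cv2.convertScaleAbs(a,alpha=1.5))
p=np.load("pics/top0.npz")["p"];u,v,w,h=185,155,45,35
a=cv2.resize(p[v:v+h,u:u+w,::-1],None,fx=16,fy=16,interpolation=cv2.INTER_CUBIC)
cv2.imwrite("pics/bayt.png",cv2.convertScaleAbs(a,alpha=1.5))
E
```

```text
[ 0.10440848  0.14809521 -0.93578715] [-0.00724497 -0.09698885  0.00946925] [0.60458525 0.15172465 0.14934376] 0.02211887481032989
```

View pics/bays.png

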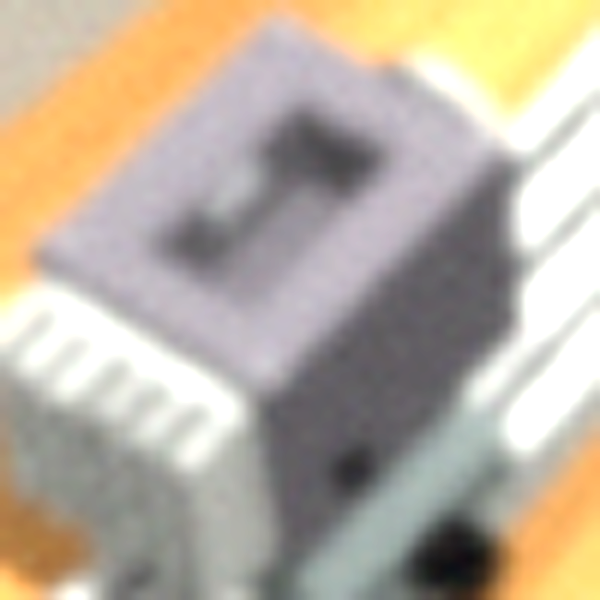

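View pics/bayt.png

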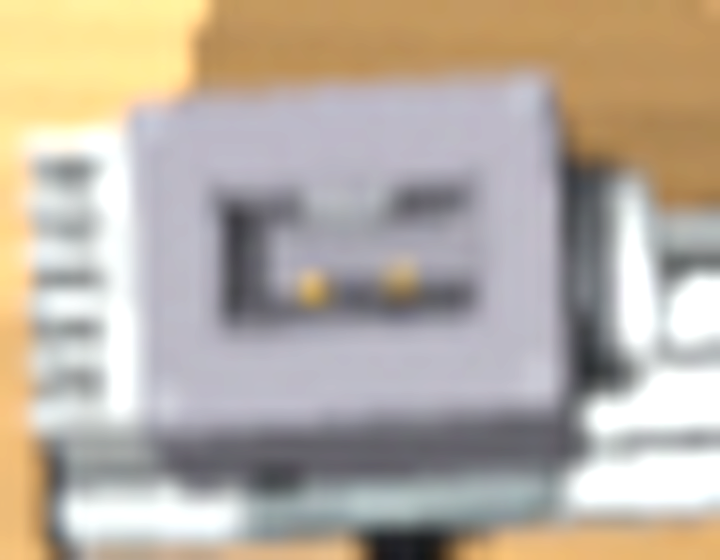

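```bash
python3 - <<'E'
from rig import robot
from fit import *
ms,mt=robot.camera_model("side"),robot.camera_model("top")
f=lambda U,V,s,u,v:((U+.5)/s-.5+u,(V+.5)/s-.5+v)
for nm,L in(("bay",[(305,100),(385,160),(235,300),(160,245)]),("housing",[(280,15),(505,160),(265,390),(40,250)])):
    P=np.array([at_z(ms,*f(a,b,12,180,195),.133) for a,b in L]);print("side",nm,P[:,:2].round(4).tolist(),P.mean(0).round(4))
for nm,L in(("bay",[(218,190),(475,180),(478,305),(228,325)]),("housing",[(135,112),(553,78),(567,415),(155,430)])):
    P=np.array([at_z(mt,*f(a,b,16,185,155),.133) for a,b in L]);print("top",nm,P[:,:2].round(4).tolist(),P.mean(0).round(4))
E
```

```text
side bay [[0.6196, 0.1283], [0.5955, 0.1289], [0.5934, 0.175], [0.6152, 0.175]] [0.6059 0.1518 0.133 ]
side housing [[0.6401, 0.1151], [0.5765, 0.1127], [0.5727, 0.1871], [0.6331, 0.1919]] [0.6056 0.1517 0.133 ]
top bay [[0.6181, 0.1744], [0.6212, 0.1261], [0.597, 0.1247], [0.5921, 0.1714]] [0.6071 0.1492 0.133 ]
top housing [[0.6329, 0.1908], [0.6414, 0.1121], [0.5762, 0.1072], [0.5716, 0.1842]] [0.6055 0.1486 0.133 ]
```

View pics/w5.png

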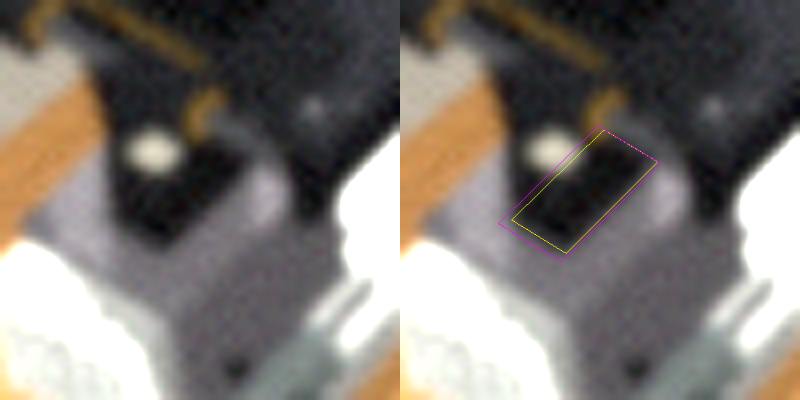

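Request:
arm_command(targets=[[-0.15, 0.22, 0, 0, 1.5], [-0.15, 0.22, 0, 0, 1.5], [-0.15, 0.22, 0.3, 0, 1.5], [-0.15, 0.22, 0.4, 0, 1.5]])

```text
time: 7.95
position: [0.6065, 0.1505, 0.1451]
tool_rot: [0.677, 0.736, -0.0, -0.0]
ft_force: [0.7, 0.3, -1.0]
grip_width: 0.0216
```

```bash
python3 -c "
from rig import robot
o=robot.get_obs();print(o['ft_force'],o['moment'],o['position'],o['grip_width'])"
```

```text
[ 0.69660661  0.32909998 -1.03273627] [-0.00326386 -0.10577167  0.01419604] [0.60654756 0.15045381 0.14510658] 0.021583873656694456
```

Request:
arm_command(targets=[[0, 0, 0.2, 0, 1.5], [0, 0, 0.4, 0, 1.5], [0, 0, 0.6, 0, 1.5]])

```text
time: 8.32
position: [0.6066, 0.1505, 0.1396]
tool_rot: [0.677, 0.736, -0.0, -0.0]
ft_force: [-1.3, -0.3, 2.7]
grip_width: 0.0219
```

```bash
python3 -c "
from rig import robot
o=robot.get_obs();print(o['ft_force'],o['moment'],o['position'],o['grip_width'])"
```

```text
[-1.2992838  -0.26246189  2.68383035] [-0.05908093  0.18248661 -0.06938569] [0.60662163 0.15047467 0.13956086] 0.021935281483533662
```

Request:
arm_command(targets=[[0, 0, 0.2, 0, 1.5], [0, 0, 0.4, 0, 1.5], [0, 0, 0.45, 0, 1.5], [0, 0, 0.45, 0, 1.5]])

```text
time: 8.82
position: [0.6065, 0.1505, 0.1348]
tool_rot: [0.677, 0.736, -0.0, -0.0]
ft_force: [-2.4, -0.9, 1.9]
grip_width: 0.0218
```

```bash
python3 -c "
from rig import robot
o=robot.get_obs();print(o['ft_force'],o['moment'],o['position'],o['grip_width'])"
```

```text
[-2.4088527  -0.85002301  1.8829804 ] [-0.01236725  0.27714934 -0.01055555] [0.60646895 0.15047879 0.13480019] 0.021799277090183276
```

Request:
arm_command(targets=[[0, 0, 0, 0, 2.8], [0, 0, 0, 0, 4], [0, 0, -0.5, 0, 4.5], [0, 0, -2.5, 0, 4.5], [0, 0, -4, 0, 4.5]])

```text
time: 9.45
position: [0.6074, 0.1505, 0.1761]
tool_rot: [0.677, 0.736, 0.0, 0.0]
ft_force: [0.6, -0.6, -0.8]
grip_width: 0.0447
```

Request:
arm_command(targets=[[0, 0, 0, 0, 3], [0, 0, 0, 0, 1], [0, 0, 0, 0, 0], [0, 0, 0, 0, 0], [0, 0, 0, 0, 0]], newtons=20)

```text
time: 10.07
position: [0.6067, 0.1504, 0.1747]
tool_rot: [0.677, 0.736, -0.0, -0.0]
ft_force: [0.0, -0.6, -0.2]
grip_width: 0.0042
```

```bash
python3 go.py .6060 .1505 .151 .084; python3 v3.py 6
```

```text
t 10.075 pos [0.6067 0.1504 0.1747] jawyaw 0.084 tilt z [-7.e-04 -0.e+00 -1.e+00] grip 0.0042 F [ 0.  -0.6 -0.2] q6 -0.02
shift cm [ 0.01 -0.07  2.37] dist 2.4 spin -0.0 or 3.1416
```

View pics/w6.png

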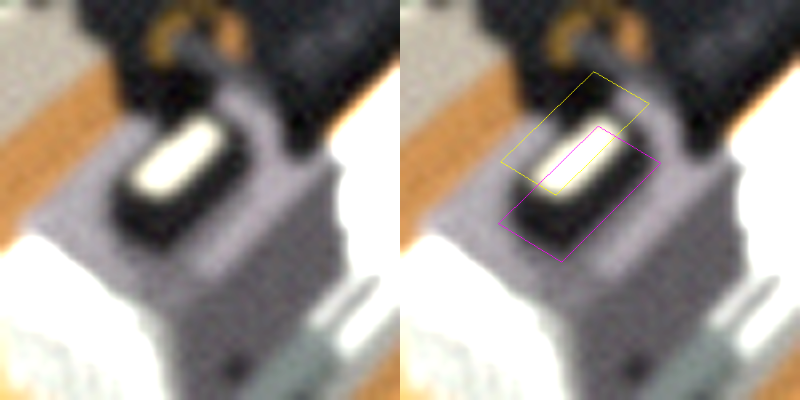

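Battery is standing in the bay (label at crop (180,155)). Now I'll press it home.

Request:
arm_command(targets=[[0, 0, 1, 0, 0], [0, 0, 2, 0, 0], [0, 0, 2.5, 0, 0], [0, 0, 2.8, 0, 0], [0, 0, 3.1, 0, 0]])

```text
time: 10.75
position: [0.6065, 0.1505, 0.144]
tool_rot: [0.677, 0.736, -0.0, -0.0]
ft_force: [-1.5, -0.0, 2.4]
grip_width: 0.0002
```

```bash
python3 go.py .6060 .1505 .134 .084
```

```text
t 10.75 pos [0.6065 0.1505 0.144 ] jawyaw 0.084 tilt z [-8.e-04 -1.e-04 -1.e+00] grip 0.0002 F [-1.5 -0.   2.4] q6 -0.02
shift cm [ 0.01 -0.05  1.  ] dist 1.0 spin 0.0 or -3.1416
```

Request:
arm_command(targets=[[0, 0, 0.3, 0, 0], [0, 0, 0.5, 0, 0], [0, 0, 0.7, 0, 0], [0, 0, 0.9, 0, 0], [0, 0, 1.0, 0, 0]])

```text
time: 11.38
position: [0.6069, 0.1505, 0.1344]
tool_rot: [0.677, 0.736, -0.0, 0.0]
ft_force: [-3.4, -1.3, 7.9]
grip_width: 0.0005
```

```bash
python3 go.py .6060 .1505 .134 .084
```

```text
t 11.375 pos [0.6069 0.1505 0.1344] jawyaw 0.084 tilt z [ 0.e+00 -1.e-04 -1.e+00] grip 0.0005 F [-3.4 -1.3  7.9] q6 -0.02
shift cm [ 0.01 -0.09  0.04] dist 0.1 spin 0.0 or -3.1416
```

Request:
arm_command(targets=[[0, 0, 0.1, 0, 0], [0, 0, 0.2, 0, 0], [0, 0, 0.2, 0, 0]])

```text
time: 11.75
position: [0.6069, 0.1505, 0.1344]
tool_rot: [0.677, 0.736, 0.0, 0.0]
ft_force: [-4.1, -1.4, 13.6]
grip_width: -0.0001
```

Request:
arm_command(targets=[[0, 0, 0.15, 0, 0], [0, 0, 0.25, 0, 0], [0, 0, 0.25, 0, 0]])

```text
time: 12.12
position: [0.6071, 0.1505, 0.1343]
tool_rot: [0.677, 0.736, 0.001, 0.001]
ft_force: [-8.0, -0.9, 25.1]
grip_width: 0.0002
```

Request:
arm_command(targets=[[0, 0, -1, 0, 0], [0, 0, -4, 0, 0], [0, 0, -9, 0, 4], [0, 0, -11, 0, 8], [0, 0, -11, 0, 8]])

```text
time: 12.75
position: [0.6086, 0.1506, 0.2413]
tool_rot: [0.677, 0.736, 0.002, 0.002]
ft_force: [1.5, 0.5, 0.4]
grip_width: 0.0228
```

```bash
python3 v3.py 7;python3 go.py .4284 .2875 .1 1.998
```

```text
t 12.8 pos [0.6073 0.1505 0.2396] jawyaw 0.0839 tilt z [ 1.5e-03  1.0e-04 -1.0e+00] grip 0.0269 F [0.3 0.2 0.1] q6 -0.02
shift cm [ 15.15 -16.7   13.93] dist 26.5 spin -1.9141 or 1.2275
```

View pics/w7.png

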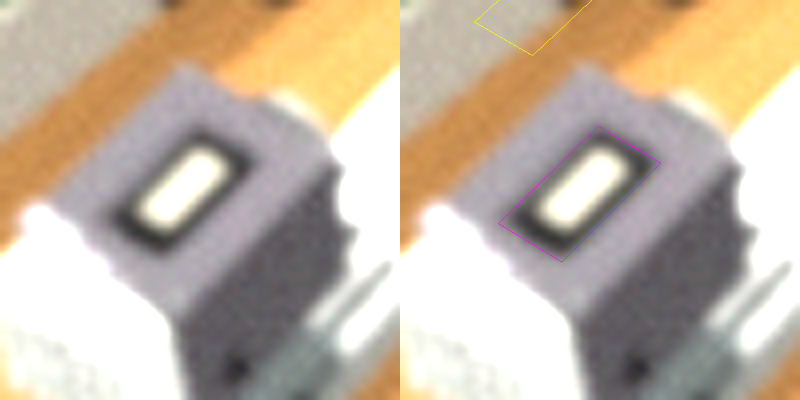

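Request:
arm_command(targets=[[3, -3.3, 0, 0.15, 8.2], [6, -6.6, 0, 0.31, 8.2], [9, -10, 1.5, 0.46, 8.2], [12, -13.3, 4, 0.61, 8.2], [15.2, -16.7, 7, 0.77, 8.2]])

```text
time: 13.42
position: [0.4261, 0.2883, 0.1676]
tool_rot: [0.905, 0.425, -0.001, -0.0]
ft_force: [0.1, 0.8, -0.9]
grip_width: 0.0756
```

```bash
python3 go.py .4285 .2872 .08 -1.144; cat > r3.py <<'E'
from rig import robot
from fit import *
M={n:robot.camera_model(n) for n in("top","side")}
for n in M:
    p=np.load(f"pics/{n}0.npz")["p"];
    if n=="top":
        u,v,w,h=183,155,115,40;k=7
    else:
        u,v,w,h=175,150,105,115;k=5
    a=cv2.resize(p[v:v+h,u:u+w,::-1],None,fx=k,fy=k,interpolation=cv2.INTER_CUBIC)
    for t in range(0,w,10):cv2.line(a,(t*k,0),(t*k,6),(0,0,255),1)
    cv2.imwrite(f"pics/rail{n}.png",a)
E
python3 r3.py
```

```text
t 13.425 pos [0.4261 0.2883 0.1676] jawyaw -0.692 tilt z [-1.e-03 -3.e-04 -1.e+00] grip 0.0756 F [ 0.1  0.8 -0.9] q6 1.07
shift cm [0.07 0.26 8.76] dist 8.8 spin 0.452 or -2.6896
```

View pics/railtop.png

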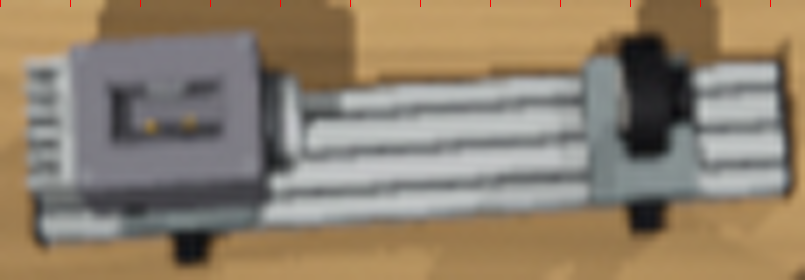

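View pics/railside.png

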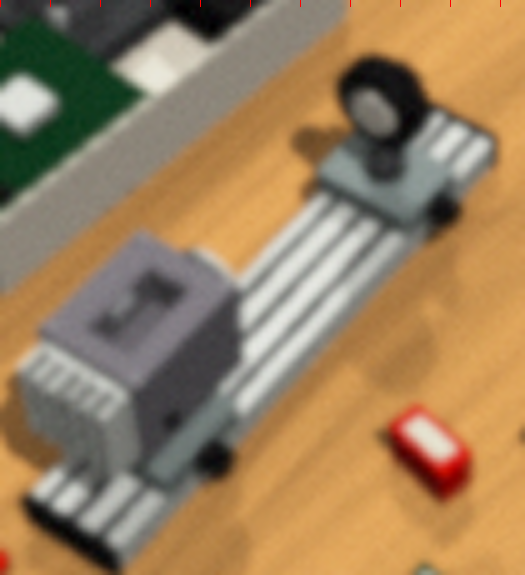

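Request:
arm_command(targets=[[0, 0.1, 2.5, 0.15, 8.2], [0.1, 0.2, 5, 0.3, 8.2], [0.1, 0.3, 8, 0.45, 8.2], [0.1, 0.3, 10, 0.45, 8.2], [0.1, 0.3, 10, 0.45, 8.2]])

```text
time: 14.05
position: [0.4283, 0.2858, 0.0668]
tool_rot: [0.976, 0.216, -0.003, 0.001]
ft_force: [0.1, 0.4, -0.5]
grip_width: 0.0818
```

```bash
python3 - <<'E'
from rig import robot
import cv2,numpy as np
from fit import *
p,d=robot.camera("side");o=robot.get_obs();np.savez("pics/side8.npz",p=p,d=d);m=robot.camera_model("side")
u,v,w,h=180,270,80,70;k=9
a=cv2.resize(p[v:v+h,u:u+w,::-1],None,fx=k,fy=k,interpolation=cv2.INTER_CUBIC)
P=o["position"];y=np.array([np.cos(-1.144),np.sin(-1.144),0])
for s in(-.043,.043):
    q=(projN(m,(P+s*y)[None])[0]-[u,v]+.5)*k;cv2.circle(a,tuple(map(int,q)),3,(255,0,255),-1)
cv2.imwrite("pics/pr8.png",a)
E
python3 go.py .4285 .2872 .0085 -1.144
```

```text
t 14.1 pos [0.4294 0.2862 0.068 ] jawyaw -1.1361 tilt z [-0.0037 -0.0014 -1.    ] grip 0.0822 F [0.5 0.8 0.6] q6 1.51
shift cm [-0.02 -0.12  5.95] dist 6.0 spin 0.0079 or -3.1337
```

View pics/pr8.png

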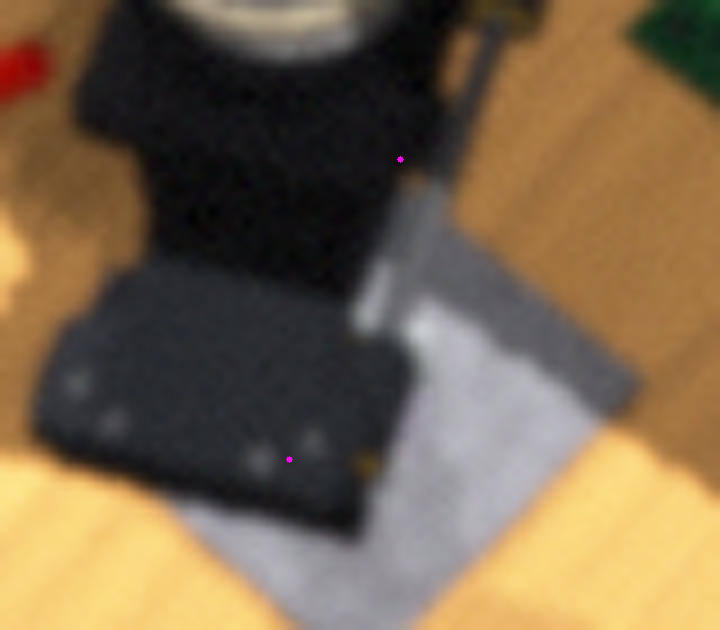

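Request:
arm_command(targets=[[0, -0.1, 2.5, 0.008, 8.2], [0, -0.1, 4.5, 0.008, 8.2], [0, -0.1, 5.6, 0.008, 8.2], [0, -0.1, 5.7, 0.008, 8.2]], newtons=15)

```text
time: 14.6
position: [0.4301, 0.2876, 0.0124]
tool_rot: [0.977, 0.212, -0.0, 0.0]
ft_force: [-0.1, -0.3, 0.0]
grip_width: 0.0821
```

```bash
python3 go.py .4285 .287 .0095 -1.144; cat > r4.py <<'E'
from rig import robot
from fit import *
M={n:robot.camera_model(n) for n in("top","side")}
# rail section between lamp and meter, 60 wide at z=.025
for n in M:
    p=np.load(f"pics/{n}0.npz")["p"]
    for L in(.08,.10):
        print(n,L,fit(M[n],p,[.612,.05,.084],.060,L,.025,edges="xX"))
f=lambda U,V,s,u,v:((U+.5)/s-.5+u,(V+.5)/s-.5+v)
E
timeout 200 python3 r4.py
```

```text
t 14.6 pos [0.4301 0.2876 0.0124] jawyaw -1.144 tilt z [-5.e-04 -2.e-04 -1.e+00] grip 0.0821 F [-0.1 -0.3  0. ] q6 1.52
shift cm [-0.17 -0.01  0.29] dist 0.3 spin -0.0 or 3.1416
top 0.08 (array([0.615763  , 0.04337215, 0.0893532 ]), np.float64(-199.17809807196))
top 0.1 (array([0.61677514, 0.03306951, 0.09373532]), np.float64(-195.63261375363288))
side 0.08 (array([0.61969218, 0.00692533, 0.08404502]), np.float64(-136.6652743200247))
side 0.1 (array([0.61946969, 0.00891874, 0.09025705]), np.float64(-128.99000014070018))
```

Request:
arm_command(targets=[[-0.1, 0, 0.25, 0, 8.2], [-0.1, 0, 0.25, 0, 6], [-0.1, 0, 0.25, 0, 4.5], [-0.1, 0, 0.25, 0, 3.5], [-0.1, 0, 0.25, 0, 2.6]])

```text
time: 15.22
position: [0.4294, 0.2873, 0.0102]
tool_rot: [0.977, 0.212, 0.0, -0.0]
ft_force: [0.2, -0.5, 0.1]
grip_width: 0.0501
```

Request:
arm_command(targets=[[0, 0, 0, 0, 2.4], [0, 0, 0, 0, 2.2], [0, 0, 0, 0, 2.2], [0, 0, 0, 0, 2.2]], newtons=15)

```text
time: 15.72
position: [0.4293, 0.2873, 0.01]
tool_rot: [0.977, 0.212, -0.0, 0.0]
ft_force: [0.3, 0.2, 0.4]
grip_width: 0.0281
```

```bash
python3 go.py .4285 .287 .0095 -1.144; python3 - <<'E'
from rig import robot
from fit import *
M={n:robot.camera_model(n) for n in("top","side")}
for n,w in(("top",(215,160,80,35)),("side",(205,155,70,65))):
    p=np.load(f"pics/{n}0.npz")["p"];u,v,ww,h=w;k=10
    a=cv2.resize(p[v:v+h,u:u+ww,::-1],None,fx=k,fy=k,interpolation=cv2.INTER_CUBIC)
    a=cv2.convertScaleAbs(a,alpha=1.3)
    for yl in np.arange(.12,-.12,-.01):
        X=np.array([[.6066-.087*(yl-.1505)+s,yl,.1] for s in(-.005,.005)])
        q=((projN(M[n],X)-[u,v]+.5)*k).astype(int);cv2.line(a,tuple(map(int,q[0])),tuple(map(int,q[1])),(0,0,255) if abs(yl)>.004 else (0,255,255),1)
    cv2.imwrite(f"pics/mid{n}.png",a)
E
```

```text
t 15.725 pos [0.4293 0.2873 0.01  ] jawyaw -1.144 tilt z [-0. -0. -1.] grip 0.0281 F [0.3 0.2 0.4] q6 1.52
shift cm [-0.09 -0.01  0.05] dist 0.1 spin 0.0 or -3.1416
```

View pics/midtop.png

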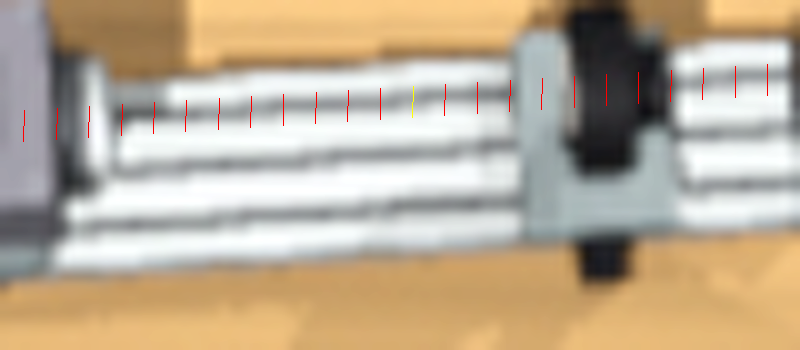

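View pics/midside.png

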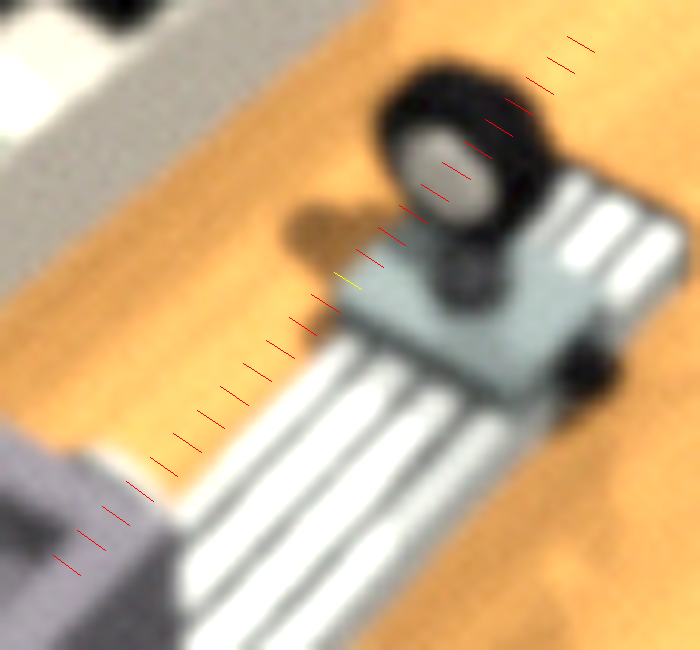

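Request:
arm_command(targets=[[0, 0, -1, 0, 2.2], [0, 0, -4, 0, 2.2], [0, 0, -9, 0, 2.2], [0, 0, -14, 0, 2.2], [0, 0, -18, 0, 2.2]], newtons=15)

```text
time: 16.35
position: [0.4293, 0.2874, 0.1927]
tool_rot: [0.977, 0.212, 0.001, -0.0]
ft_force: [0.7, 0.5, -1.1]
grip_width: 0.028
```

```bash
python3 go.py .6185 .022 .19 .087;python3 - <<'E'
from rig import robot
import cv2,numpy as np
p,d=robot.camera("side");np.savez("pics/side9.npz",p=p,d=d)
cv2.imwrite("pics/f9.png",cv2.resize(p[200:330,150:290,::-1],None,fx=5,fy=5,interpolation=cv2.INTER_CUBIC))
E
```

```text
t 16.35 pos [0.4293 0.2874 0.1927] jawyaw -1.1439 tilt z [ 1.8e-03  8.0e-04 -1.0e+00] grip 0.028 F [ 0.7  0.5 -1.1] q6 1.52
shift cm [ 6.24 31.99  0.28] dist 32.6 spin -1.2309 or 1.9106
```

View pics/f9.png

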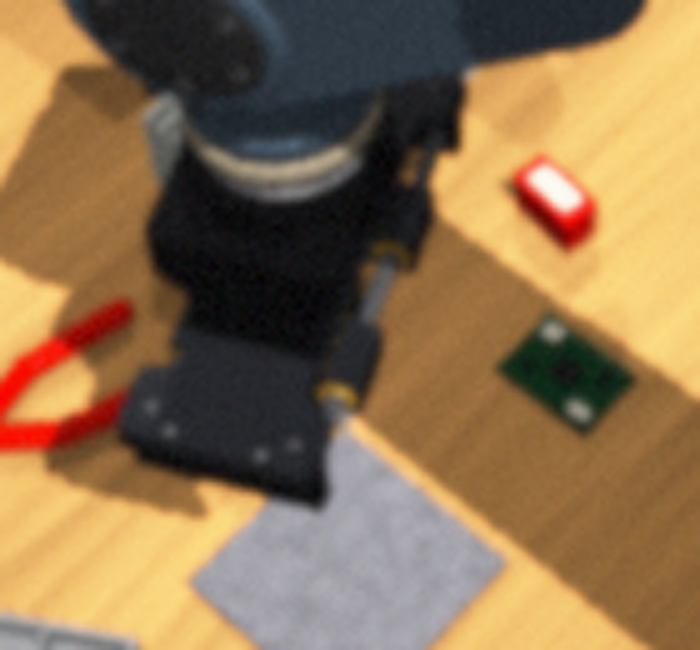

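Request:
arm_command(targets=[[0.5, 2.5, 0, -0.12, 2.2], [1.3, 6.5, 0, -0.27, 2.2], [2.1, 10.7, 0, -0.42, 2.2], [2.9, 15, 0, -0.57, 2.2], [3.8, 19.3, 0, -0.72, 2.2]])

```text
time: 17.02
position: [0.5439, 0.1262, 0.1903]
tool_rot: [0.839, 0.545, -0.0, -0.0]
ft_force: [0.9, -0.2, -1.0]
grip_width: 0.028
```

```bash
python3 go.py .6185 .022 .19 .087
```

```text
t 17.025 pos [0.5439 0.1262 0.1903] jawyaw -0.419 tilt z [-3.e-04  1.e-04 -1.e+00] grip 0.028 F [ 0.9 -0.2 -1. ] q6 0.45
shift cm [-6.48 11.05  0.02] dist 12.8 spin -0.506 or 2.6356
```

Request:
arm_command(targets=[[-2, 3.4, 0, -0.15, 2.2], [-4, 6.8, 0, -0.3, 2.2], [-5.7, 9.7, 0, -0.44, 2.2], [-6.5, 11.1, 0, -0.506, 2.2], [-6.5, 11.1, 0, -0.506, 2.2]])

```text
time: 17.65
position: [0.6184, 0.0214, 0.19]
tool_rot: [0.679, 0.735, 0.0, -0.0]
ft_force: [0.2, -0.2, -0.7]
grip_width: 0.0276
```

Request:
arm_command(targets=[[0, 0, 3, 0, 2.2], [0, 0, 6, 0, 2.2], [0, 0, 8, 0, 2.2], [0, 0, 8, 0, 2.2]])

```text
time: 18.15
position: [0.6158, 0.0237, 0.1085]
tool_rot: [0.678, 0.735, -0.001, -0.002]
ft_force: [-0.4, 0.2, -0.2]
grip_width: 0.028
```

```bash
python3 go.py .6185 .022 .087 .087;cat > v10.py <<'E'
from rig import robot
from fit import *
import sys
k0=sys.argv[1];M={n:robot.camera_model(n) for n in("top","side")}
o=robot.get_obs();P=o["position"]
for n,w in(("top",(200,140,100,75)),("side",(200,135,90,85))):
    p,d=robot.camera(n);np.savez(f"pics/{n}{k0}.npz",p=p,d=d);u,v,ww,h=w;k=7
    a=cv2.resize(p[v:v+h,u:u+ww,::-1],None,fx=k,fy=k,interpolation=cv2.INTER_CUBIC)
    a=cv2.convertScaleAbs(a,alpha=1.3);cv2.imwrite(f"pics/h{n}{k0}.png",a)
    c,s=np.cos(.087),np.sin(.087)
    for z in(P[2]-.004,P[2]+.030):
        X=np.array([[P[0]+c*e*.014-s*b*.017,P[1]+s*e*.014+c*b*.017,z] for e,b in((1,1),(1,-1),(-1,-1),(-1,1))])
        q=((projN(M[n],X)-[u,v]+.5)*k).round().astype(int);cv2.polylines(a,[q],True,(0,255,255),1)
    cv2.imwrite(f"pics/i{n}{k0}.png",a)
E
python3 v10.py 10
```

```text
t 18.15 pos [0.6158 0.0237 0.1085] jawyaw 0.082 tilt z [-0.0053  0.001  -1.    ] grip 0.028 F [-0.4  0.2 -0.2] q6 -0.22
shift cm [-0.19  0.27  2.15] dist 2.2 spin -0.005 or 3.1366
```

View pics/hside10.png

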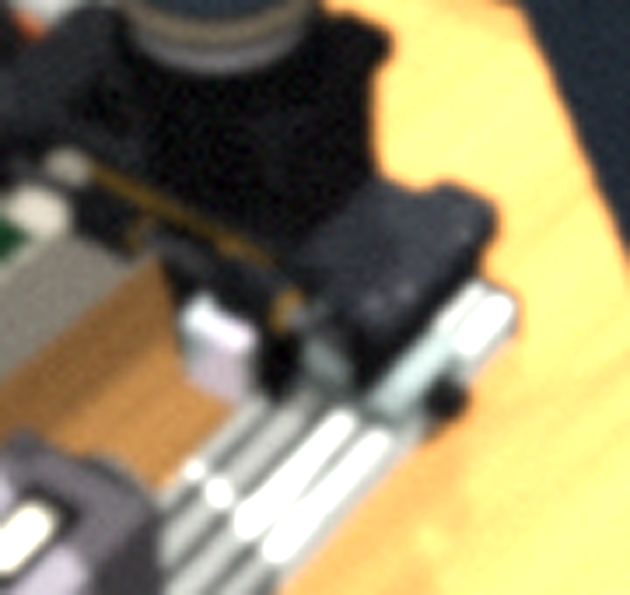

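View pics/iside10.png

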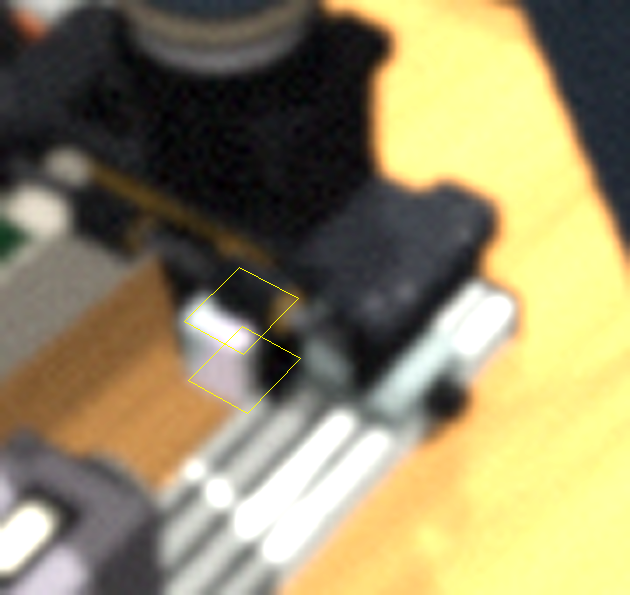

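View pics/itop10.png

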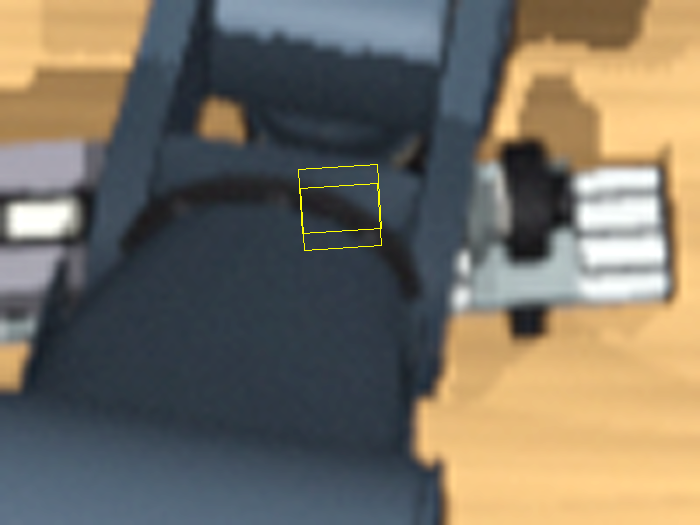

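Request:
arm_command(targets=[[-0.1, 0.2, 0.8, -0.003, 2.2], [-0.1, 0.2, 1.7, -0.003, 2.2], [-0.1, 0.2, 2.1, -0.003, 2.2], [-0.1, 0.2, 2.1, -0.003, 2.2], [-0.1, 0.2, 2.1, -0.003, 2.2]])

```text
time: 18.88
position: [0.6204, 0.0215, 0.0891]
tool_rot: [0.676, 0.736, 0.0, 0.0]
ft_force: [0.2, 0.7, -0.1]
grip_width: 0.0282
```

Request:
arm_command(targets=[[0, 0, 0, 0, 2.2], [0, 0, 0, 0, 2.2]])

```text
time: 19.12
position: [0.6204, 0.0216, 0.0893]
tool_rot: [0.676, 0.737, 0.0, 0.0]
ft_force: [-0.4, 0.6, -0.8]
grip_width: 0.0282
```

```bash
python3 go.py .6185 .022 .087 .087; python3 v10.py 11; python3 go.py .6185 .022 .087 .087; python3 - <<'E'
import cv2,numpy as np
a=cv2.imread('pics/hside11.png')[200:500,100:400];b=cv2.imread('pics/iside11.png')[200:500,100:400]
cv2.imwrite('pics/j11.png',cv2.resize(np.hstack([a,b]),(800,400),interpolation=cv2.INTER_CUBIC))
E
```

```text
t 19.125 pos [0.6204 0.0216 0.0893] jawyaw 0.085 tilt z [ 4.e-04 -1.e-04 -1.e+00] grip 0.0282 F [-0.4  0.6 -0.8] q6 -0.23
shift cm [ 0.06 -0.19  0.23] dist 0.3 spin -0.002 or 3.1396
t 19.225 pos [0.6203 0.0216 0.0892] jawyaw 0.085 tilt z [ 2.e-04 -0.e+00 -1.e+00] grip 0.028 F [ 0.6  0.3 -0.7] q6 -0.23
shift cm [ 0.06 -0.18  0.22] dist 0.3 spin -0.002 or 3.1396
```

View pics/j11.png

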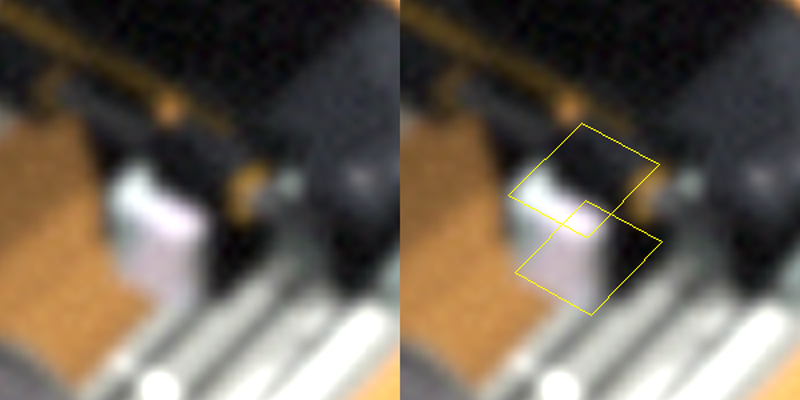

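Request:
arm_command(targets=[[0, -0.18, 0.2, -0.002, 2.2], [0, -0.18, 0.2, -0.002, 2.2], [0, -0.18, 0.2, -0.002, 2.2]])

```text
time: 19.6
position: [0.6184, 0.0214, 0.087]
tool_rot: [0.676, 0.737, -0.0, -0.0]
ft_force: [-0.5, 0.9, -0.8]
grip_width: 0.0278
```

```bash
python3 go.py .6185 .022 .087 .087; python3 - <<'E'
from rig import robot
from fit import *
m=robot.camera_model("side");p=np.load("pics/side0.npz")["p"].astype(float)
u,v=240,162;q=p[v:v+22,u:u+20].mean(2);cx,cy=int(205+44.8)-u,int(155+17)-v
b=(q>(q[cy,cx]*.55)).astype(np.uint8);n,L,s,c=cv2.connectedComponentsWithStats(b)
l=L[cy,cx];w=q*(L==l);vv,uu=np.mgrid[:22,:20]
# limit to neighbourhood
C=(u+c[l][0],v+c[l][1]);print(s[l],C,at_z(m,*C,.1))
print((L==l).astype(int))
E
```

```text
t 19.6 pos [0.6184 0.0214 0.087 ] jawyaw 0.0869 tilt z [-2.e-04  1.e-04 -1.e+00] grip 0.0278 F [-0.5  0.9 -0.8] q6 -0.23
shift cm [ 0.06  0.01 -0.  ] dist 0.1 spin -0.0001 or 3.1415
[  0   0  15  22 189] (np.float64(244.94179894179894), np.float64(173.58201058201058)) [ 0.63007737 -0.03500289  0.1       ]
[[1 1 1 1 1 1 0 0 0 0 0 0 0 0 0 0 0 0 0 0]
 [1 1 1 1 1 0 0 0 0 0 0 0 0 0 0 0 0 0 0 0]
 [1 1 1 1 0 0 0 0 0 0 0 0 0 0 0 0 0 0 0 0]
 [1 1 1 0 0 0 0 0 0 0 0 0 0 0 0 0 0 0 0 0]
 [1 1 1 0 0 0 0 0 0 0 0 0 0 0 0 0 0 0 0 0]
 [1 1 1 0 0 0 0 0 0 0 0 0 0 0 0 0 0 0 0 0]
 [1 1 1 0 0 0 1 1 1 1 1 0 0 0 0 0 0 0 0 0]
 [1 1 1 0 0 1 1 1 1 1 1 1 0 0 0 0 0 0 0 0]
 [1 1 1 0 0 1 1 1 1 1 1 1 1 0 0 0 0 0 0 0]
 [1 1 1 1 0 1 1 1 1 1 1 1 1 1 0 0 0 0 0 0]
 [1 1 1 1 1 1 1 1 1 1 1 1 1 1 0 0 0 0 0 0]
 [1 1 1 1 1 1 1 1 1 1 1 1 1 1 0 0 0 0 0 0]
 [1 1 1 1 1 1 1 1 1 1 1 1 1 1 1 0 0 0 0 0]
 [1 1 1 1 1 1 0 1 1 1 1 1 1 1 0 0 0 0 0 0]
 [1 1 1 1 1 1 0 0 0 1 1 1 1 0 0 0 0 0 0 0]
 [1 1 1 1 1 1 1 0 0 0 0 0 0 0 0 0 0 0 0 0]
 [1 1 1 1 1 1 1 1 0 0 0 0 0 0 0 0 0 0 0 0]
 [1 1 1 1 1 1 1 1 0 0 0 0 0 0 0 0 0 0 0 0]
 [1 1 1 1 1 1 1 1 0 0 0 0 0 0 0 0 0 0 0 0]
 [1 1 1 1 1 1 1 1 0 0 0 0 0 0 0 0 0 0 0 0]
 [1 1 1 1 1 1 1 1 1 0 0 0 0 0 0 0 0 0 0 0]
 [1 1 1 1 1 1 1 1 1 0 0 0 0 0 0 0 0 0 0 0]]
```

```bash
python3 - <<'E'
from rig import robot
from fit import *
m=robot.camera_model("side")
for C in((249.4,172.1),(249.35,171.75)): print(at_z(m,*C,.1))
# frames before/after: did bystanders move? and current side view
p,d=robot.camera("side");cv2.imwrite("pics/fin.png",cv2.resize(p[:,:,::-1],(800,600),interpolation=cv2.INTER_CUBIC))
E
```

```text
[ 0.62436682 -0.04722404  0.1       ]
[ 0.62534405 -0.04813258  0.1       ]
```

View pics/fin.png

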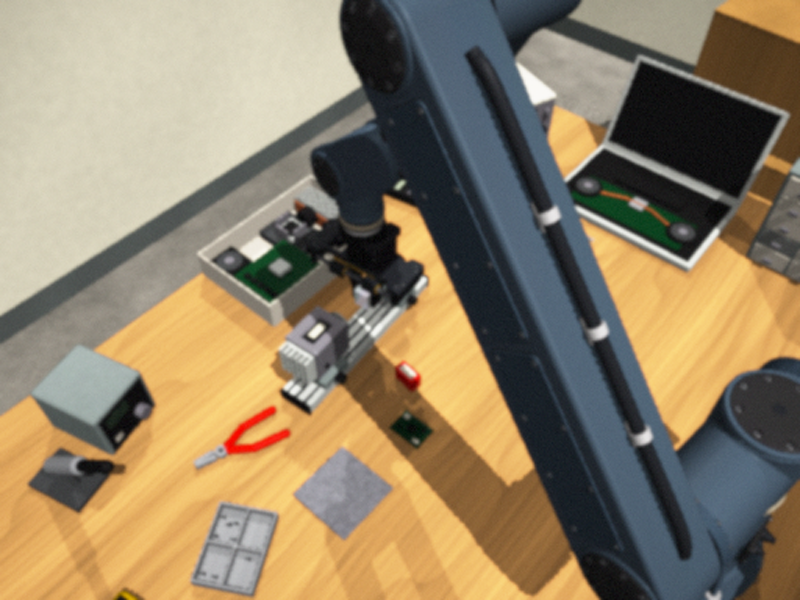

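Request:
arm_command(targets=[[0.05, 0, 0, 0, 2.2], [0.05, 0, 0, 0, 2.2], [0.05, 0, 0, 0, 2.2]])

```text
time: 20.02
position: [0.6184, 0.0219, 0.0871]
tool_rot: [0.676, 0.737, 0.0, 0.0]
ft_force: [0.3, 0.0, -0.1]
grip_width: 0.0281
```

```bash
python3 go.py .6185 .022 .087 .087; python3 -c "
from rig import robot
print(robot.hand_in())"
```

```text
t 20.025 pos [0.6184 0.0219 0.0871] jawyaw 0.087 tilt z [ 0.  0. -1.] grip 0.0281 F [ 0.3  0.  -0.1] q6 -0.23
shift cm [0.01 0.01 0.01] dist 0.0 spin 0.0 or -3.1416
the job is handed in; nothing more can be done
None
```

The battery pack is pressed home in the lamp, and the job was handed in at 20.0 s with the prism held in the beam by its frosted faces.

**Battery:** My first three attempts landed on the rim of the bay with about 15–20 N. Moving about 2 mm towards +x and 1 mm towards −y let the pack in. I then pressed it down with the closed fingers: the height stayed at 134.3 mm as the force rose to 25 N, which matches the expected 1 mm above the housing. The side picture taken afterwards shows it flush.

**Prism:** I gripped it at 15 N with the fingers 28.1 mm apart, which matches the distance between the frosted faces. The last state reading showed:

| Check | Reading |
|---|---|
| Prism centre | about (0.618, 0.022, 0.100) m |
| Jaw direction vs my estimate of the across-beam direction | both 0.087 rad |
| Tool tilt | none measured |
| Outside force | about 0.3 N |

**Where the checks disagreed:**
- **Lamp position:** the two cameras differed by about 2–3 mm in y at the lamp, and the bay turned out to be 1–2 mm from where I first read it.
- **Beam position:** the rail and the meter's diffuser placed the beam between x = 0.6177 and 0.6188 m, so centring across the beam is good to about 1–2 mm.
- **Frosted faces:** I identified them from the 34 × 28 mm outline and the white strips seen through the top, because the X seam was too small to see.

The parts visible in the final side view look where they started. The arm hid the fan, heat sink, lens barrel and most of the screwdriver in that view, so I did not check those again.

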